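# Try a drill chuck's taper in the bench socket and drift it loose

### The job

Try the drill chuck's taper in the green bench socket: lift the chuck out of its wooden rack, lower it into the bore and twist it under a light push until the tang drops into the hidden drive slot, then press the taper firmly home so that it grips, and let go. After that leave the chuck alone and slide the red-handled drift through the slot in the socket's side, under the tang, until the wedge has lifted the chuck loose by several millimetres (about 7); leave the chuck standing in the socket on the wedge and let go of the drift. Never force anything, and leave the other tools where they are.

Things in the scene. Friction and masses are not known exactly. Their poses are not given: they have to be found in the camera images.
- socket: Taper test socket, fixed to the bench: green base 96 (x) x 120 (y) x 16 mm, green slotted block 70 (x) x 76 (y) mm from z = 16 to 46 mm, round steel nose (72 then 60 mm across) up to z = 100 mm, with a tapered bore opening upward. Origin: centre of the underside, under the bore's axis; z up.
- socket_mouth (a point): Centre of the bore's mouth (24 mm across) on the socket's axis, 100 mm above the bench; axes as the socket's. The bore's radius shrinks 0.07 mm per mm of depth.
- ring_top (a point): Top of the drive ring hidden deep in the bore, on the socket's axis, 46 mm above the bench (ring 8 mm thick); axes as the socket's, not the ring's. Its flat slot for the tang, 16.5 x 8.5 mm, has its long side within 0.6 rad either way of the socket's y axis, not known: push lightly (3 to 8 N) and twist until the tang drops in. Over 60 N of pressing or twisting on the ring does damage.
- slot_floor (a point): Floor of the cross slot, on the socket's axis, 16 mm above the bench; axes as the socket's. The slot runs right through the block along the socket's y axis, 18 mm wide, 30 mm high, open at both faces (y = +38 and -38 mm). The drift goes in here, flat on this floor; more than 40 N between drift and socket does damage.
- chuck (a point): Drill chuck on a taper shank, loose, about 0.45 kg; starts upright in a rack hole. This point: half-way up its round dark body (40 mm across, 55 mm high; underside 28 mm below, top 27 mm above, then a 12 mm nose), on the axis; grip here. z up; x along the tang's wide side, as the yellow bar on the nose. Height over the bench: 156 mm with the tang resting on the ring, 134 mm when fully home.
- shank_top (a point): Upper end of the chuck's steel taper (24 mm across), on the axis 38 mm below point chuck; 50 mm lower the taper ends 17 mm across. Once the tang is in the ring's slot the chuck sinks 20 mm freely, then the taper binds; the last 2 mm, to a hard stop, need a firm push of about 8 to 18 N. The taper then holds by itself until lifted with 10 to 20 N.
- tang_end (a point): Centre of the lower end of the chuck's flat tang (14 mm wide along x, 6 mm thick, 22 mm long), 110 mm below point chuck; axes as point chuck. 46 mm above the bench on the ring, 24 mm when fully home: then 8 mm above the slot's floor.
- drift_handle (a point): Drift, a steel wedge bar with a red upright post, loose, about 0.26 kg, lying flat on the bench. This point: in the post (24 mm along x, 14 mm wide along y, from 22 to 77 mm above the drift's underside), 60 mm above the underside. Grip it across its width, from above. x toward the wedge's tip, z up. The tip is 158 mm ahead, the blunt end 12 mm behind.
- drift_tip (a point): Tip of the drift, on its underside, mid-width; axes as point drift_handle. The bar is 11 mm wide; its top is 5 mm above the underside at the tip and rises 1 mm per 6 mm back from it, to 25 mm. With the chuck home the wedge meets the tang with the tip about 11 mm past the socket's axis; it has lifted it 7 mm with the tip about 53 mm past. Driving it takes about 5 to 20 N; it slides easily (friction 0.2).
- rack: Wooden tool rack, fixed: base 190 x 76 mm, two round wooden cups 56 mm across and 88 mm high at x = -50 and +50 mm in its frame (origin: centre of the underside), each with a hole 29 mm across. The chuck stands in one, the reamer in the other.
- reamer: Bystander: slim reamer with a brass collar standing in the rack's other hole, 146 mm long; leave alone.
- hammer: Bystander: hammer, 260 mm, lying at the right.
- wrench: Bystander: steel wrench, 180 mm, lying behind the socket.
- brush: Bystander: flat brush, 170 mm, lying between socket and robot.
- blue_tin: Bystander: small blue tin, 60 mm across, 55 mm high.
- screw_jar: Bystander: glass jar, 66 mm across, 85 mm high.
- oil_bottle: Bystander: green oil bottle, 60 mm across, 170 mm high.
Mind the look-alikes: they are no part of the job. Leave any blue or yellow look-alike of the part that bears drift_handle alone.

How it is judged:
By the outcome, as a careful person would: the job done as asked, in the order asked, and still so for the second after the job is handed in, with the robot touching nothing.
It also fails if it takes over 72 s, if anything falls off the work surface, if the arm or the gripper's body presses on something with over 40 N, if the wrist force passes 120 N, or if a joint passes its speed limit or range.

### The arm

A 7-joint arm with a two-finger parallel gripper is mounted at the origin on the work surface. World frame = base frame: x ahead of the robot, y to its left, z up, the work surface at z = 0. Lengths are in m, angles in rad, forces in N, time in s.
With the tool pointing down it reaches from about 0.425 to 1.025 m from the base axis. Payload 9.4 kg.
Tool frame: the origin (TCP) lies at the very end of the fingers, on their centre line; the grasp point (between the pads) lies hold_point_z behind it (hold_point_z is the distance from the TCP to the grasp point, in m); z points along the fingers, y is the line along which they close (so a half turn about z gives the same grasp; the last joint's range is limited). The gripper opens to 85 mm and grips with 20 to 120 N. Pads are 22 mm wide; open, the fingers measure 114 mm over their backs; the gripper's body (76 mm by 85 mm) begins 54 mm behind the grasp point. The pads swing forward as they close: fully open they stand 13 mm farther back than shut.
Start: joints at [1.106, 0.599, -0.003, 1.599, 0.002, 0.943, -0.08], TCP at [0.274, -0.671, 0.231] pointing down, gripper open.
Joint ranges: [-2.57, 2.57], [-0.35, 1.97], [-1.29, 1.29], [0.11, 2.56], [-1.05, 4.19], [0.11, 1.86], [-2.63, 2.63]. Speed limits (rad/s): [2.22, 2.22, 3.01, 3.01, 3.14, 3.14, 3.14].

### API

Orientations are given as a rotation vector (axis times angle).
In Python, from bench import get_state, get_image, get_calibration, sign_off, hold_point_z gives the robot as it stands.
- The arm moves only by the shell command python3 -m handwheel 'ROWS' [FORCE]. ROWS is a JSON object of lists of equal length, an entry for each row: "travel": the shift along the tool's x, y, z in units of 80 cm (1.0 is 80 cm), a list of three; "rotation": the turn, a rotation vector about the tool's x, y, z in units of 60 degrees (1.0 is 60 degrees), a list of three; "grip": the closure, from -1 (fully open) to 1 (shut), so that 0 is half open. In form: {"travel": [[dx, dy, dz], ...], "rotation": [[ax, ay, az], ...], "grip": [grip, ...]}. A call has 1 to 8 rows; each row is the pose to reach, as a shift and turn from the pose commanded when the call began, along the tool's axes at that moment; what a row does not reach only later rows make up. A row lasts 1/12 s, in which the tool goes at most 41.7 mm and 7.16 degrees, less where a joint would pass 70% of its speed; a pose out of reach is approached as far as the arm can. A call with a number of a shift or a turn outside -1 to 1 is refused whole. A call with a gripper value outside its range is refused whole. The fingers move at their own pace and stop on an object; FORCE is the grip in N (left out, the last holds). Time passes only in rows, so rows that repeat a pose let the fingers close. It gives the time, the measured TCP pose, the force, the opening and the grip force at its end, in the units of the state.
- get_state(): the state, without advancing time (a new reading comes with each control period).
- get_image(name): name is "scene" or "top" or "wrist"; returns the picture (384x512x3 uint8, red, green, blue); there is no depth.
- get_calibration(name): a dict with "fx", "fy", "cx", "cy" (pixels), "k1" (the pictures are not rectified: a ray, as slopes to the right and down, at radius r is drawn at 1 + k1 r^2 times it, then the intrinsics apply), "R" (3x3) and "t" (3): a world point X has camera coordinates R X + t; the wrist camera has in their place "T_tool_cam" (4x4, takes a point from camera to tool coordinates, whose origin is the TCP and whose axes are the flange's). Camera axes: x right, y down, z forward; pixel columns grow to the right and rows downward; lengths in m; the calibration is good to about 2 mm. A picture is of the moment at which its call begins: read the wrist's pose just before it. get_calibration takes no time and is no camera call.
- sign_off(): hands the job in; it is judged then, once.
The state is a dict: "t": time; "joint_pos": joint angles; "qd": joint speeds; "joint_torque": joint torques, N m; "eef_pos": TCP position; "tool_rot": TCP orientation; "force": force on the tool from outside, world axes, zero at the start; "moment": the same for the moment, N m; "finger_gap": finger opening in m; "finger_force": force on a finger pad.
Only numpy, scipy, OpenCV 4.12 (cv2) and the standard library are available. Lean on these libraries where they do the work, as an engineer would, in place of code of your own. Each camera call takes 0.05 s, during which the arm holds its last target. There are 200 camera calls.

## Working session

There is one attempt and no reset: what is moved stays moved. The work goes in short steps, Python scripts to look and compute and a shell command to move; the robot and the scene stay as the last step left them, time stands still between calls to the robot, and variables do not carry over. Pictures are saved under pics/ and viewed, at most 10 in all, crops included, and the job is handed in when it is done.

```bash
mkdir -p pics; ls; cat > h.py <<'E'
import numpy as np, cv2
from bench import *
from scipy.spatial.transform import Rotation as R
def snap(n,f):
    s=get_state(); im=get_image(n); cv2.imwrite('pics/'+f,im[:,:,::-1]); return s,im
def cam(n,s=None):
    c=get_calibration(n); K=np.array([[c['fx'],0,c['cx']],[0,c['fy'],c['cy']],[0,0,1]])
    if n=='wrist':
        T=np.array(c['T_tool_cam']); Rt=R.from_rotvec(s['tool_rot']).as_matrix()
        Rw=Rt@T[:3,:3]; o=Rt@T[:3,3]+np.array(s['eef_pos'])
        return K,c['k1'],Rw.T,-Rw.T@o
    return K,c['k1'],np.array(c['R']),np.array(c['t'])
def px2w(n,uv,z,s=None):
    K,k,Rc,t=cam(n,s); p=cv2.undistortPoints(np.array([[uv]],float),K,np.array([k,0,0,0.]))[0,0]
    d=Rc.T@np.array([p[0],p[1],1]); o=-Rc.T@t
    return o+d*(z-o[2])/d[2]
def w2px(n,X,s=None):
    K,k,Rc,t=cam(n,s); return cv2.projectPoints(np.array([X],float),cv2.Rodrigues(Rc)[0],t,K,np.array([k,0,0,0.]))[0][0,0]
def todelta(target,yaw=None):
    s=get_state(); Rt=R.from_rotvec(s['tool_rot']).as_matrix()
    return Rt.T@(np.array(target)-s['eef_pos'])/0.8
E
python3 - <<'E'
from h import *
a=snap('scene','s1.png')[1]; b=snap('top','t1.png')[1]
s=get_state(); print(s, hold_point_z if not callable(hold_point_z) else hold_point_z())
print(R.from_rotvec(s['tool_rot']).as_matrix().round(3)); print(get_calibration('top'),get_calibration('wrist'))
cv2.imwrite('pics/t1b.png',cv2.resize(b,(800,600),interpolation=cv2.INTER_CUBIC)[:,:,::-1])
cv2.imwrite('pics/s1b.png',cv2.resize(a,(800,600),interpolation=cv2.INTER_CUBIC)[:,:,::-1])
E
```

```text
pics
{'t': 0.1, 'joint_pos': array([ 1.10630686,  0.60003157, -0.00252785,  1.60003962,  0.00184297,
        0.94288953, -0.07980103]), 'qd': array([-1.16773643e-04, -2.99288625e-03,  2.32712196e-03, -2.61981945e-04,
       -9.28637613e-04, -8.31648255e-04, -5.19770680e-05]), 'joint_torque': array([ 4.38763906e-03, -7.77986383e+01,  1.57008301e+00, -2.58624351e+01,
        1.27452426e-02,  5.43577291e-03,  3.70787757e-05]), 'eef_pos': array([ 0.2739683 , -0.67079998,  0.230517  ]), 'tool_rot': array([-3.08142811e+00, -6.05186231e-01,  6.74313761e-04]), 'force': array([ 0.63890183,  0.21658355, -0.13859376]), 'moment': array([ 0.00490104, -0.00361059, -0.01686146]), 'finger_force': 0.0, 'finger_gap': 0.08517333097378081} 0.0187
[[ 0.926  0.378 -0.001]
 [ 0.378 -0.926  0.001]
 [-0.    -0.001 -1.   ]]
{'fx': 414.55904929484876, 'fy': 414.55904929484876, 'cx': 253.4155727542272, 'cy': 190.4892239541104, 'k1': -0.01442965186102897, 'R': array([[-7.94227786e-04, -9.99930242e-01, -1.17847729e-02],
       [-9.82225448e-01,  2.99209928e-03, -1.87681156e-01],
       [ 1.87703325e-01,  1.14262423e-02, -9.82159306e-01]]), 't': array([0.07759801, 0.54734304, 1.32711374])} {'fx': 271.75303762436266, 'fy': 271.75303762436266, 'cx': 260.88579120954205, 'cy': 194.03278787683644, 'k1': -0.05643835638159231, 'T_tool_cam': array([[-9.22742039e-05, -9.60890319e-01, -2.76929207e-01,
         7.02793814e-02],
       [ 9.99999996e-01, -9.41320091e-05, -6.58531909e-06,
        -3.26438364e-04],
       [-1.97401333e-05, -2.76929206e-01,  9.60890324e-01,
        -1.42365533e-01],
       [ 0.00000000e+00,  0.00000000e+00,  0.00000000e+00,
         1.00000000e+00]])}
```

View pics/t1b.png

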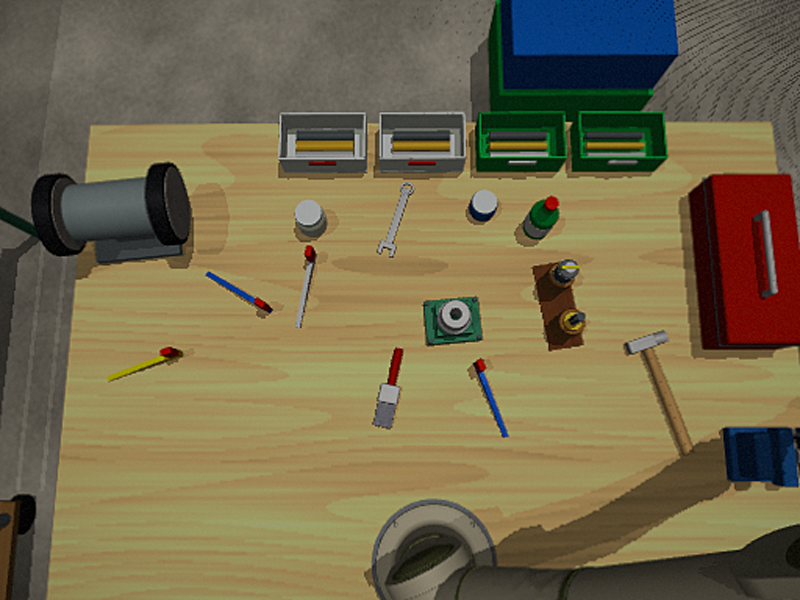

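View pics/s1b.png

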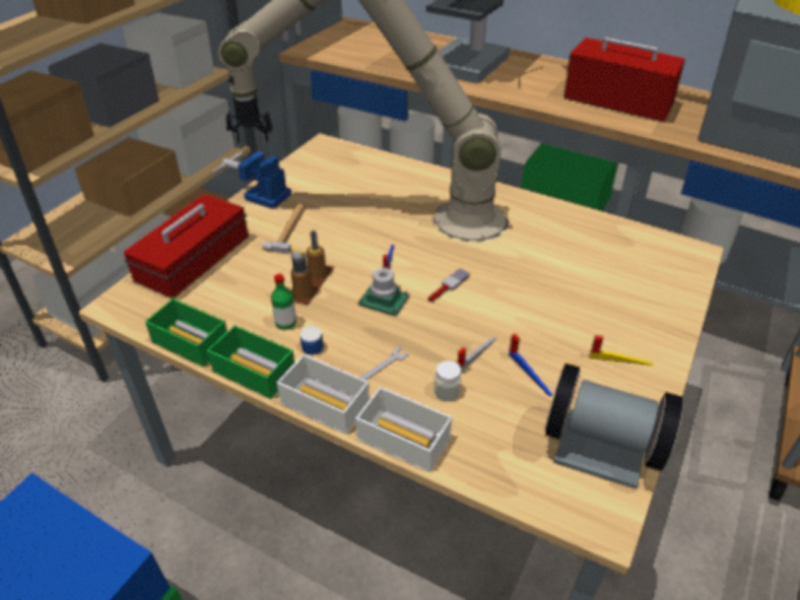

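The drift candidates in the top view (800 px scale) are the steel bar with red post at (305,285), blue bars at (240,292) and (490,400), and a yellow one at (145,362). I choose the steel bar. The socket is at (455,315). The chuck with the yellow bar is at (567,268), and the reamer with the brass collar is at (571,320). I'll check this in a close crop.

```bash
python3 - <<'E'
import cv2,numpy as np
b=cv2.imread('pics/t1.png')
A=cv2.resize(b[160:230,262:382],None,fx=6.5,fy=6.5,interpolation=cv2.INTER_CUBIC)[:,:780]   # sx=262+u/6.5
B=cv2.resize(b[150:215,180:210],None,fx=2,fy=2)
cv2.imwrite('pics/cA.png',A)
from h import *
print(px2w('top',(456*.64,315*.64),.1)[:2],px2w('top',(568*.64,268*.64),.155)[:2],px2w('top',(310*.64,254*.64),.077)[:2],px2w('top',(299*.64,327*.64),.0)[:2])
E
```

```text
[ 0.50190501 -0.04658492] [ 0.58660529 -0.26555003] [0.63760407 0.25861857] [0.49244747 0.29029181]
```

View pics/cA.png

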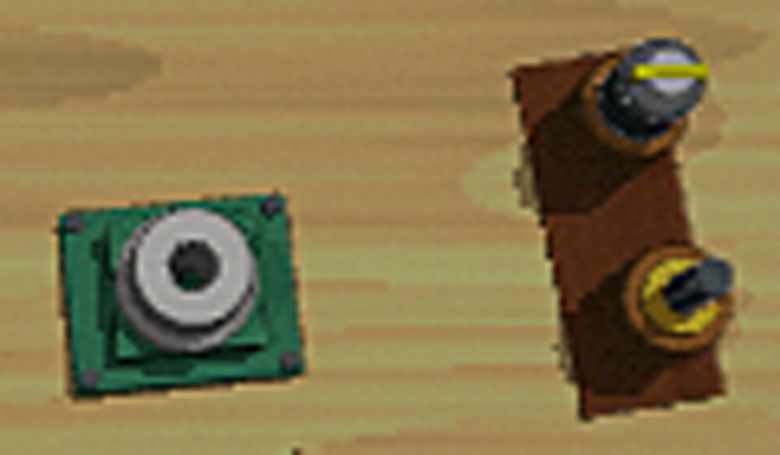

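```bash
python3 - <<'E'
from h import *
print(todelta((.587,-.266,.265)).round(3), px2w('top',(545*.64,203*.64),.17))
E
```

```text
[ 0.554 -0.32  -0.043] [ 0.71649067 -0.2226023   0.17      ]
```

```bash
M='python3 -m handwheel'
python3 -m handwheel '{"travel":[[0,0,-0.043],[0.554,-0.32,-0.043],[0.554,-0.32,-0.043],[0.554,-0.32,-0.043],[0.554,-0.32,-0.043],[0.554,-0.32,-0.043],[0.554,-0.32,-0.043],[0.554,-0.32,-0.043]],"rotation":[[0,0,0],[0,0,0],[0,0,0],[0,0,0],[0,0,0],[0,0,0],[0,0,0],[0,0,0]],"grip":[-1,-1,-1,-1,-1,-1,-1,-1]}'
python3 -c "
from h import *
print(todelta((.587,-.266,.265)).round(3))"
```

```text
t: 0.77
eef_pos: [0.4535, -0.4388, 0.2655]
tool_rot: [-3.082, -0.605, 0.001]
force: [-0.2, -0.4, -0.1]
finger_gap: 0.0855
finger_force: 0.0
[ 0.236 -0.137  0.001]
```

```bash

python3 -m handwheel '{"travel":[[0.236,-0.137,0],[0.236,-0.137,0],[0.236,-0.137,0],[0.236,-0.137,0],[0.236,-0.137,0],[0.236,-0.137,0],[0.236,-0.137,0],[0.236,-0.137,0]],"rotation":[[0,0,0],[0,0,0],[0,0,0],[0,0,0],[0,0,0],[0,0,0],[0,0,0],[0,0,0]],"grip":[-1,-1,-1,-1,-1,-1,-1,-1]}'
python3 -c "
from h import *
s,im=snap('wrist','w1.png'); print(s['joint_pos'],s['eef_pos'],s['tool_rot'])
import json; json.dump({k:list(map(float,s[k])) for k in('eef_pos','tool_rot')},open('w1.json','w'))"
```

```text
t: 1.43
eef_pos: [0.5862, -0.2671, 0.2652]
tool_rot: [-3.082, -0.608, 0.002]
force: [0.4, -0.7, 0.0]
finger_gap: 0.0849
finger_force: 0.0
[ 0.37069163  0.46759545 -0.04624663  1.75671553  0.02656123  0.91887005
 -0.86793841] [ 0.58615463 -0.26711468  0.265187  ] [-3.08192309e+00 -6.08058167e-01  1.55825939e-03]
```

View pics/w1.png

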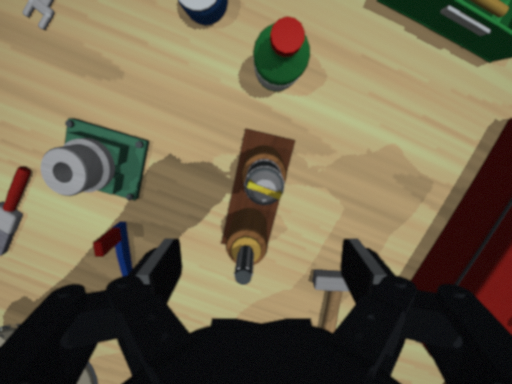

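Here the wrist view shows the chuck at (264,184) with its yellow bar from (247,184) to (279,195). The reamer is at (245,250) and the bore at (64,172). I'll measure the bar's centre and angle, and the bore.

```bash
python3 - <<'E'
from h import *
import json
s=json.load(open('w1.json')); im=cv2.imread('pics/w1.png').astype(int); B,G,Rr=im[...,0],im[...,1],im[...,2]
m=(Rr>150)&(G>140)&(B<90); m[:170]=0;m[205:]=0;m[:,:235]=0;m[:,290:]=0
v,u=np.nonzero(m); print(m.sum(),u.min(),u.max(),u.mean(),v.mean())
c=np.array([u.mean(),v.mean()]); d=np.linalg.svd(np.c_[u,v]-c,full_matrices=False)[2][0]
for z in(.15,.155,.16):
    a,b=px2w('wrist',c-d*16,z,s),px2w('wrist',c+d*16,z,s); print(z,px2w('wrist',c,z,s)[:2],'yaw',np.arctan2(*(b-a)[1::-1]),np.linalg.norm(a-b))
# bore: dark in grey top
g=im.sum(2)/3; n=(g<85).astype(np.uint8); n[:,:45]=0;n[:155]=0;n[190:]=0;n[:,85:]=0
k,l,st,ce=cv2.connectedComponentsWithStats(n); i=1+st[1:,4].argmax(); print(st[i],ce[i],px2w('wrist',ce[i],.1,s))
E
python3 -c "
import cv2; im=cv2.imread('pics/w1.png')
cv2.imwrite('pics/c2.png',cv2.resize(im[110:240,30:310],(784,364),interpolation=cv2.INTER_CUBIC))"
```

```text
111 248 270 258.5855855855856 187.87387387387386
0.15 [ 0.58721495 -0.26383297] yaw -1.513948978202552 0.031451532806407105
0.155 [ 0.58845722 -0.26337267] yaw -1.513948978202553 0.030840794559219353
0.16 [ 0.58969949 -0.26291237] yaw -1.5139489782025541 0.03023005631203162
[ 53 163  19  19 264] [ 62.10984848 171.93560606] [ 0.50439545 -0.04473229  0.1       ]
```

View pics/c2.png

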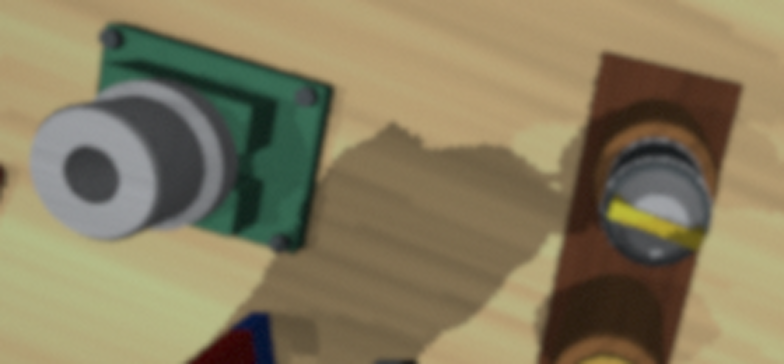

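```bash
python3 - <<'E'
from h import *
import json
s=json.load(open('w1.json')); f=lambda u,v,z:px2w('wrist',(30+u/2.8,110+v/2.8),z,s)
p=f(655,224,.155); a,b=f(607,212,.155),f(703,237,.155); print(p,np.arctan2(*(b-a)[1::-1]),np.linalg.norm(b-a))
q=[f(108,25,.016),f(332,87,.016),f(298,250,.016)]; print(q,np.linalg.norm(q[0]-q[1]),np.linalg.norm(q[2]-q[1]),np.arctan2(*(q[1]-q[0])[1::-1]),np.arctan2(*(q[2]-q[1])[1::-1]),(q[0]+q[2])/2)
print(f(92,174,.1))
print(todelta((p[0],p[1],.0975)).round(4))
E
```

```text
[ 0.58845072 -0.26893225  0.155     ] -1.4446586462687914 0.034242718693143694
[array([0.54534994, 0.01503986, 0.016     ]), array([ 0.55836696, -0.10367238,  0.016     ]), array([ 0.46647352, -0.11033004,  0.016     ])] 0.11942377319748196 0.09213429989924961 -1.4615807559100298 -3.069269222085111 [ 0.50591173 -0.04764509  0.016     ]
[ 0.50449879 -0.04566284  0.1       ]
[0.0036 0.0019 0.2097]
```

```bash

python3 -m handwheel '{"travel":[[0.003,0.002,0],[0.003,0.002,0.05],[0.003,0.002,0.1],[0.003,0.002,0.15],[0.003,0.002,0.19],[0.003,0.002,0.205],[0.003,0.002,0.208],[0.003,0.002,0.208]],"rotation":[[0,0,0],[0,0,0],[0,0,0],[0,0,0],[0,0,0],[0,0,0],[0,0,0],[0,0,0]],"grip":[-1,-1,-1,-1,-1,-1,-1,-1]}'
python3 -m handwheel '{"travel":[[0,0,0],[0,0,0],[0,0,0],[0,0,0],[0,0,0],[0,0,0],[0,0,0],[0,0,0]],"rotation":[[0,0,0],[0,0,0],[0,0,0],[0,0,0],[0,0,0],[0,0,0],[0,0,0],[0,0,0]],"grip":[1,1,1,1,1,1,1,1]}' 70
```

```text
t: 2.15
eef_pos: [0.5888, -0.2694, 0.0994]
tool_rot: [3.083, 0.603, -0.001]
force: [0.3, 0.2, -0.8]
finger_gap: 0.0853
finger_force: 0.0
t: 2.82
eef_pos: [0.5897, -0.2687, 0.1011]
tool_rot: [3.081, 0.605, 0.003]
force: [-1.8, -0.8, 7.9]
finger_gap: 0.0387
finger_force: 69.3
```

```bash

python3 -m handwheel '{"travel":[[0,0,-0.01],[0,0,-0.03],[0,0,-0.07],[0,0,-0.11],[0,0,-0.15],[0,0,-0.17],[0,0,-0.17],[0,0,-0.17]],"rotation":[[0,0,0],[0,0,0],[0,0,0],[0,0,0],[0,0,0],[0,0,0],[0,0,0],[0,0,0]],"grip":[1,1,1,1,1,1,1,1]}'
python3 -c "
from h import *
s,im=snap('wrist','w2.png'); print(s['joint_pos'],s['eef_pos'],s['tool_rot'],s['force'],s['finger_gap'])
import json; json.dump({k:list(map(float,s[k])) for k in('eef_pos','tool_rot')},open('w2.json','w'))
a=cv2.imread('pics/w2.png'); cv2.imwrite('pics/w2b.png',cv2.resize(a,(800,600),interpolation=cv2.INTER_CUBIC))
print(todelta((.5048,-.0462,.235)))"
```

```text
t: 3.48
eef_pos: [0.5887, -0.2682, 0.2358]
tool_rot: [3.082, 0.605, 0.001]
force: [0.3, -0.4, -5.4]
finger_gap: 0.0387
finger_force: 71.2
[ 0.37136049  0.49944616 -0.04712086  1.7825246   0.02987268  0.85931325
 -0.87239614] [ 0.58872467 -0.26817979  0.23579496] [3.08214805e+00 6.05389606e-01 1.30523975e-03] [ 0.2937922  -0.37815958 -5.3745787 ] 0.038676369179445357
[ 0.00847901 -0.29594498 -0.0004932 ]
```

View pics/w2b.png

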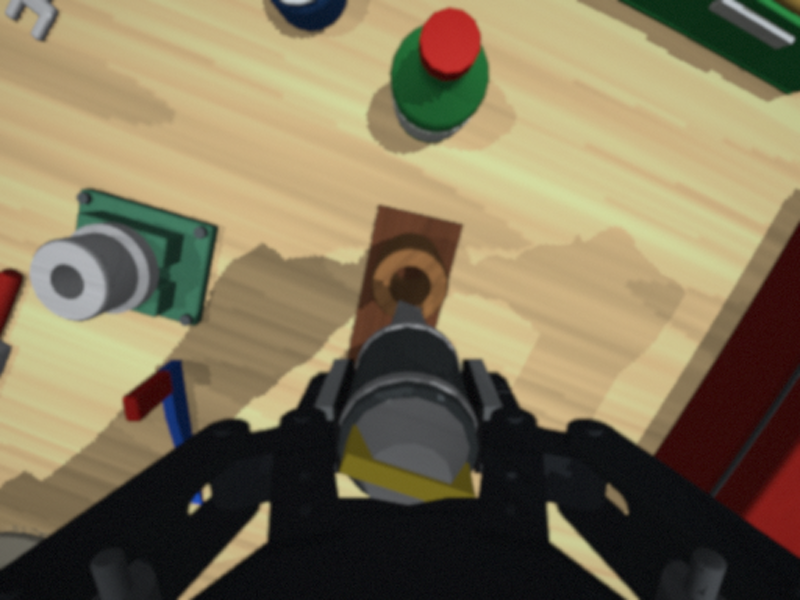

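The chuck is held with the tang visible at about (405,308) and the body's lower rim at (408,325), both on the 800 px scale. I'll check its offset along tool x.

```bash
python3 - <<'E'
from h import *
import json
s=json.load(open('w2.json')); Rt=R.from_rotvec(s['tool_rot']).as_matrix(); o=np.array(s['eef_pos'])
for x0 in(-.003,0,.003):
    print(x0,[ (w2px('wrist',o+Rt@np.array(p),s)/.64).round(1).tolist() for p in((x0+.02,0,.013),(x0,0,.095),(x0,0,-.015-.027-.012))])
E
```

```text
-0.003 [[408.5, 324.3], [408.2, 311.2], [409.0, 486.6]]
0 [[408.5, 316.9], [408.2, 306.3], [409.0, 476.7]]
0.003 [[408.5, 309.5], [408.2, 301.3], [409.0, 466.5]]
```

```bash

python3 -m handwheel '{"travel":[[0,-0.03,0],[0.008,-0.08,0],[0.008,-0.13,0],[0.008,-0.18,0],[0.008,-0.23,0],[0.008,-0.27,0],[0.008,-0.296,0],[0.008,-0.296,0]],"rotation":[[0,0,0.08],[0,0,0.18],[0,0,0.28],[0,0,0.38],[0,0,0.48],[0,0,0.57],[0,0,0.62],[0,0,0.62]],"grip":[1,1,1,1,1,1,1,1]}'
python3 -c "
from h import *
s,im=snap('wrist','w3.png'); print(s['joint_pos'],s['eef_pos'],s['tool_rot'],s['force'],s['finger_gap'])
import json; json.dump({k:list(map(float,s[k])) for k in('eef_pos','tool_rot')},open('w3.json','w'))
a=cv2.imread('pics/w3.png')[100:340,100:420]; cv2.imwrite('pics/w3b.png',cv2.resize(a,(800,600),interpolation=cv2.INTER_CUBIC))
o=np.array(s['eef_pos']);Rt=R.from_rotvec(s['tool_rot']).as_matrix(); f=lambda p:((p-[100,100])*2.5).round(1)
print(f(w2px('wrist',(.5048,-.0462,.1),s)), f(w2px('wrist',o+Rt@[0,0,.095],s)),f(w2px('wrist',o+Rt@[-.003,0,.095],s)))
print(Rt.round(3))"
```

```text
t: 4.2
eef_pos: [0.5022, -0.0417, 0.2334]
tool_rot: [-3.114, 0.405, 0.009]
force: [-0.0, -0.0, -5.7]
finger_gap: 0.0384
finger_force: 72.0
[-0.10546141  0.33607481  0.10099974  2.09707603 -0.05333455  0.71616453
 -1.798912  ] [ 0.5021721  -0.04170256  0.23335172] [-3.11441279  0.40475092  0.00882099] [-0.0269568  -0.04999288 -5.65962192] 0.03842760081766889
[411.7 203.2] [402.9 239.5] [402.9 247.4]
[[ 0.967 -0.256 -0.005]
 [-0.256 -0.967  0.002]
 [-0.006 -0.    -1.   ]]
```

View pics/w3b.png

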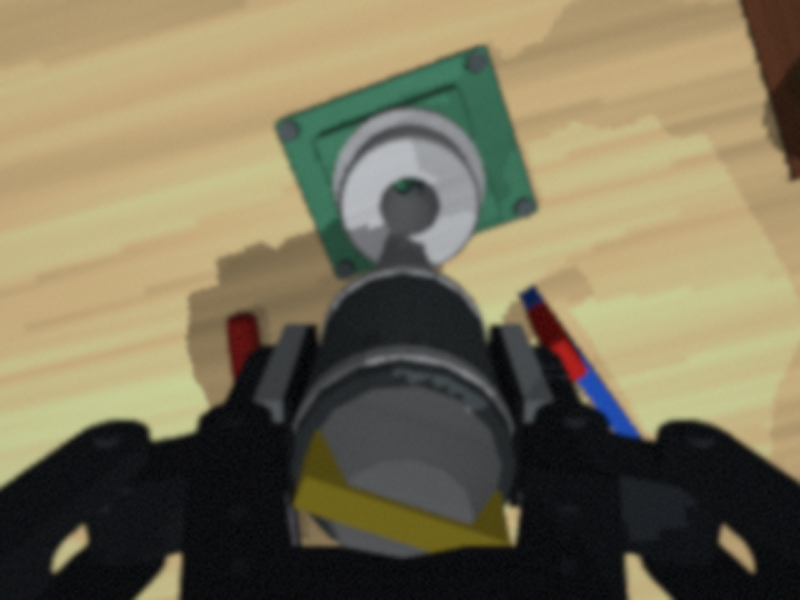

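Mouth centre is at (410,207) and the tang end at about (402,243) in the crop.

```bash
python3 - <<'E'
from h import *
import json
s=json.load(open('w3.json')); o=np.array(s['eef_pos']);Rt=R.from_rotvec(s['tool_rot']).as_matrix()
m=px2w('wrist',(100+410/2.5,100+207/2.5),.1,s); t=o+Rt@[-.0015,0,.095]
print(m,t,Rt.T@(m-t), (Rt.T@(m-t)/.8).round(4))
E
```

```text
[ 0.50341363 -0.04508738  0.1       ] [ 0.50020471 -0.04115837  0.13836181] [0.00432506 0.00298766 0.03833706] [0.0054 0.0037 0.0479]
```

```bash

python3 -m handwheel '{"travel":[[0.0055,0.004,0],[0.0055,0.004,0.02],[0.0055,0.004,0.045],[0.0055,0.004,0.06],[0.0055,0.004,0.075],[0.0055,0.004,0.09],[0.0055,0.004,0.1],[0.0055,0.004,0.1]],"rotation":[[0,0,0],[0,0,0],[0,0,0],[0,0,0],[0,0,0],[0,0,0],[0,0,0],[0,0,0]],"grip":[1,1,1,1,1,1,1,1]}'
```

```text
t: 4.92
eef_pos: [0.512, -0.0502, 0.1542]
tool_rot: [-3.112, 0.409, -0.006]
force: [6.1, 9.4, -8.1]
finger_gap: 0.0386
finger_force: 73.9
```

```bash

python3 -m handwheel '{"travel":[[-0.003,-0.001,-0.004],[-0.006,-0.002,-0.004],[-0.0092,-0.0031,-0.004],[-0.0092,-0.0031,-0.004],[-0.0092,-0.0031,-0.004],[-0.0092,-0.0031,-0.004]],"rotation":[[0,0,0],[0,0,0],[0,0,0],[0,0,0],[0,0,0],[0,0,0]],"grip":[1,1,1,1,1,1]}'; python3 -c "
from h import *
s=get_state();print(s['eef_pos'],s['tool_rot'],s['force'],s['moment'])"
```

```text
t: 5.42
eef_pos: [0.5058, -0.0474, 0.1585]
tool_rot: [-3.114, 0.411, -0.008]
force: [5.4, 4.0, -3.7]
finger_gap: 0.0388
finger_force: 74.4
[ 0.50580221 -0.0474286   0.15854817] [-3.11358532  0.41053473 -0.0083532 ] [ 5.43946092  3.96921501 -3.69506338] [ 1.20248198 -1.61855547 -0.04597762]
```

```bash

python3 -m handwheel '{"travel":[[0.001,-0.003,0],[0.001,-0.003,0],[0.001,-0.003,0],[0.001,-0.003,0]],"rotation":[[0,0,0],[0,0,0],[0,0,0],[0,0,0]],"grip":[1,1,1,1]}'; python3 -c "
from h import *
s=get_state();print(s['eef_pos'],s['tool_rot'],s['force'],s['moment'])"
```

```text
t: 5.75
eef_pos: [0.5052, -0.0454, 0.1584]
tool_rot: [3.115, -0.411, 0.004]
force: [5.7, 0.6, -6.6]
finger_gap: 0.0388
finger_force: 74.3
[ 0.50523657 -0.04538269  0.15836011] [ 3.11452721 -0.4106537   0.00390334] [ 5.74236663  0.64032604 -6.61648138] [ 0.04026838 -1.7255406   0.01850579]
```

```bash

python3 -m handwheel '{"travel":[[0.0036,-0.001,0],[0.0036,-0.001,0],[0.0036,-0.001,0],[0.0036,-0.001,0]],"rotation":[[0,0,0],[0,0,0],[0,0,0],[0,0,0]],"grip":[1,1,1,1]}'; python3 -c "
from h import *
s=get_state();print(s['eef_pos'],s['tool_rot'],s['force'],s['moment'])"
```

```text
t: 6.08
eef_pos: [0.5064, -0.0449, 0.1582]
tool_rot: [3.114, -0.41, -0.001]
force: [2.3, 0.6, -5.0]
finger_gap: 0.0385
finger_force: 74.2
[ 0.50636266 -0.04486093  0.15822488] [ 3.11435518e+00 -4.09946626e-01 -1.06628617e-03] [ 2.29571186  0.56089417 -4.95779112] [-0.14042903 -0.65163948  0.0016025 ]
```

```bash

python3 -m handwheel '{"travel":[[0.002,-0.0006,0],[0.002,-0.0006,0.005],[0.002,-0.0006,0.01],[0.002,-0.0006,0.014],[0.002,-0.0006,0.018],[0.002,-0.0006,0.018]],"rotation":[[0,0,0],[0,0,0],[0,0,0],[0,0,0],[0,0,0],[0,0,0]],"grip":[1,1,1,1,1,1]}'; python3 -c "
from h import *
s=get_state();print(s['eef_pos'],s['tool_rot'],s['force'],s['moment'])"
```

```text
t: 6.58
eef_pos: [0.508, -0.0445, 0.1433]
tool_rot: [3.115, -0.409, -0.002]
force: [1.3, -1.2, -4.7]
finger_gap: 0.0386
finger_force: 74.2
[ 0.50797946 -0.04447967  0.14325821] [ 3.11451470e+00 -4.09445471e-01 -1.72247655e-03] [ 1.32397316 -1.2258593  -4.6507425 ] [-0.16722407 -0.1664325   0.00173788]
```

Low lateral force. Continue down in small steps until there is light contact.

```bash

python3 -m handwheel '{"travel":[[0,0,0.0015],[0,0,0.003],[0,0,0.0045],[0,0,0.0045]],"rotation":[[0,0,0],[0,0,0],[0,0,0],[0,0,0]],"grip":[1,1,1,1]}'; python3 -c "
from h import *
s=get_state();print(s['eef_pos'],s['tool_rot'],s['force'],s['moment'])"
```

```text
t: 6.92
eef_pos: [0.5083, -0.0446, 0.1403]
tool_rot: [3.115, -0.41, -0.0]
force: [0.1, -0.1, -4.7]
finger_gap: 0.0389
finger_force: 74.3
[ 0.50826143 -0.0445519   0.1403047 ] [ 3.11461835e+00 -4.09738209e-01 -2.58039701e-04] [ 0.11392075 -0.12448713 -4.66370386] [-0.31283638 -0.13556061  0.03292699]
```

```bash

python3 -m handwheel '{"travel":[[0,0,0.0012],[0,0,0.0024],[0,0,0.0036],[0,0,0.0036]],"rotation":[[0,0,0],[0,0,0],[0,0,0],[0,0,0]],"grip":[1,1,1,1]}'; python3 -c "
from h import *
s=get_state();print(s['eef_pos'],s['tool_rot'],s['force'],s['moment'])"
```

```text
t: 7.25
eef_pos: [0.5084, -0.0446, 0.1375]
tool_rot: [3.115, -0.41, 0.0]
force: [0.9, -1.4, -5.3]
finger_gap: 0.0388
finger_force: 74.3
[ 0.50839678 -0.04455357  0.13746205] [ 3.11464677e+00 -4.09614590e-01  1.83674936e-04] [ 0.90080078 -1.36662193 -5.29835218] [-0.42781653 -0.23322133  0.02725615]
```

```bash

python3 -m handwheel '{"travel":[[0,0,0.0012],[0,0,0.0024],[0,0,0.0036],[0,0,0.0036]],"rotation":[[0,0,0],[0,0,0],[0,0,0],[0,0,0]],"grip":[1,1,1,1]}'; python3 -c "
from h import *
s=get_state();print(s['eef_pos'],s['tool_rot'],s['force'],s['moment'])"
```

```text
t: 7.58
eef_pos: [0.5084, -0.0446, 0.1346]
tool_rot: [3.115, -0.41, 0.0]
force: [1.0, -1.8, -5.4]
finger_gap: 0.0386
finger_force: 74.3
[ 0.50843776 -0.04458348  0.13455421] [ 3.11459624e+00 -4.09662784e-01  2.20521032e-04] [ 0.99367195 -1.75835151 -5.43338234] [-0.72053287 -0.32406206  0.07599753]
```

```bash

python3 -m handwheel '{"travel":[[0,0.0008,0.0012],[0,0.0008,0.0024],[0,0.0008,0.0036],[0,0.0008,0.0036]],"rotation":[[0,0,0],[0,0,0],[0,0,0],[0,0,0]],"grip":[1,1,1,1]}'; python3 -c "
from h import *
s=get_state();print(s['eef_pos'],s['tool_rot'],s['force'],s['moment'])"
```

```text
t: 7.92
eef_pos: [0.5083, -0.045, 0.1317]
tool_rot: [-3.115, 0.409, -0.0]
force: [2.8, -1.0, -5.2]
finger_gap: 0.0388
finger_force: 74.4
[ 0.50834916 -0.04495083  0.131666  ] [-3.11471135e+00  4.09325611e-01 -3.39617323e-04] [ 2.84181675 -0.98577787 -5.21817307] [-0.28227972 -0.55109573  0.04263801]
```

```bash

python3 -m handwheel '{"travel":[[0.0008,0.0002,0.0012],[0.0008,0.0002,0.0024],[0.0008,0.0002,0.0036],[0.0008,0.0002,0.0036]],"rotation":[[0,0,0],[0,0,0],[0,0,0],[0,0,0]],"grip":[1,1,1,1]}'; python3 -c "
from h import *
s=get_state();print(s['eef_pos'],s['tool_rot'],s['force'],s['moment'])"
```

```text
t: 8.25
eef_pos: [0.5088, -0.0452, 0.1288]
tool_rot: [-3.115, 0.409, 0.0]
force: [2.3, -0.4, -4.9]
finger_gap: 0.0386
finger_force: 74.4
[ 0.508763   -0.04523271  0.12880767] [-3.11471092e+00  4.09320587e-01  1.41503291e-04] [ 2.28971086 -0.36340108 -4.94190497] [-0.0948916  -0.32695585  0.0038153 ]
```

```bash

python3 -m handwheel '{"travel":[[0.0008,0,0.001],[0.0008,0,0.002],[0.0008,0,0.003],[0.0008,0,0.003]],"rotation":[[0,0,0],[0,0,0],[0,0,0],[0,0,0]],"grip":[1,1,1,1]}'; python3 -c "
from h import *
s=get_state();print(s['eef_pos'],s['tool_rot'],s['force'],s['moment'])"
```

```text
t: 8.58
eef_pos: [0.5098, -0.0455, 0.1279]
tool_rot: [-3.114, 0.41, -0.002]
force: [-1.2, 0.6, 18.6]
finger_gap: 0.0386
finger_force: 76.8
[ 0.50980874 -0.0455203   0.12791577] [-3.11430432e+00  4.09798659e-01 -1.96430329e-03] [-1.17591295  0.5943678  18.63436066] [ 0.03253625  0.89003238 -0.00864711]
```

```bash

python3 -m handwheel '{"travel":[[0,0,-0.0013],[0,0,-0.0013],[0,0,-0.0013]],"rotation":[[0,0,0],[0,0,0],[0,0,0]],"grip":[1,1,1]}'
python3 -m handwheel '{"travel":[[0,0,0],[0,0,0],[0,0,0],[0,0,0]],"rotation":[[0,0,-0.05],[0,0,-0.1],[0,0,-0.1],[0,0,-0.1]],"grip":[1,1,1,1]}'; python3 -c "
from h import *
s=get_state();print(s['eef_pos'],s['tool_rot'],s['force'],s['moment'])"
```

```text
t: 8.83
eef_pos: [0.5095, -0.0455, 0.1283]
tool_rot: [-3.114, 0.41, -0.001]
force: [-1.0, -0.2, 9.4]
finger_gap: 0.0385
finger_force: 75.3
t: 9.17
eef_pos: [0.5097, -0.0452, 0.1283]
tool_rot: [-3.131, 0.245, -0.001]
force: [-0.1, 1.0, 8.6]
finger_gap: 0.0388
finger_force: 75.5
[ 0.50971251 -0.04516178  0.12827238] [-3.13140275e+00  2.45060177e-01 -1.39746578e-03] [-0.09498547  0.96549333  8.58879605] [4.08661917e-01 3.31020771e-01 3.18375815e-04]
```

```bash

python3 -m handwheel '{"travel":[[0,0,-0.0005],[0,0,-0.0005],[0,0,-0.0005],[0,0,-0.0005],[0,0,-0.0005],[0,0,-0.0005]],"rotation":[[0,0,-0.06],[0,0,-0.12],[0,0,-0.18],[0,0,-0.24],[0,0,-0.24],[0,0,-0.24]],"grip":[1,1,1,1,1,1]}'; python3 -c "
from h import *
s=get_state();print(s['eef_pos'],s['tool_rot'],s['force'],s['moment'])"
```

```text
t: 9.67
eef_pos: [0.5097, -0.045, 0.1283]
tool_rot: [-3.137, -0.146, -0.001]
force: [1.3, 3.3, 5.5]
finger_gap: 0.0388
finger_force: 75.1
[ 0.50969798 -0.0449857   0.12830194] [-3.13745099e+00 -1.46014697e-01 -1.22269489e-03] [1.3257083  3.26498825 5.47023374] [ 1.03812954 -0.00317221 -0.01277373]
```

```bash

python3 -m handwheel '{"travel":[[0,-0.001,-0.0003],[0,-0.001,-0.0003],[0,-0.001,-0.0003],[0,-0.001,-0.0003],[0,-0.001,-0.0003],[0,-0.001,-0.0003]],"rotation":[[0,0,-0.06],[0,0,-0.12],[0,0,-0.18],[0,0,-0.24],[0,0,-0.24],[0,0,-0.24]],"grip":[1,1,1,1,1,1]}'; python3 -c "
from h import *
s=get_state();print(s['eef_pos'],s['tool_rot'],s['force'],s['moment'])"
```

```text
t: 10.17
eef_pos: [0.5092, -0.0438, 0.1282]
tool_rot: [-3.094, -0.538, 0.0]
force: [-0.7, 5.6, 3.1]
finger_gap: 0.0384
finger_force: 75.2
[ 0.50918917 -0.04384216  0.12824724] [-3.09409676e+00 -5.38300460e-01  1.14894458e-04] [-0.69718673  5.59983368  3.10734328] [ 1.59380628  0.24135866 -0.01342436]
```

```bash

python3 -m handwheel '{"travel":[[0.0008,-0.0024,0],[0.0008,-0.0024,0],[0.0008,-0.0024,0],[0.0008,-0.0024,0],[0.0008,-0.0024,0],[0.0008,-0.0024,0]],"rotation":[[0,0,0],[0,0,-0.06],[0,0,-0.12],[0,0,-0.18],[0,0,-0.18],[0,0,-0.18]],"grip":[1,1,1,1,1,1]}'; python3 -c "
from h import *
s=get_state();print(s['eef_pos'],s['tool_rot'],s['force'],s['moment'])"
```

```text
t: 10.67
eef_pos: [0.509, -0.0426, 0.1281]
tool_rot: [-3.031, -0.825, 0.001]
force: [-0.4, 2.8, 2.4]
finger_gap: 0.0388
finger_force: 75.1
[ 0.50901875 -0.04264073  0.12811021] [-3.03108557e+00 -8.24908974e-01  6.52781263e-04] [-0.38023472  2.8327292   2.39886147] [ 0.91142496  0.25683116 -0.02166355]
```

```bash

python3 -m handwheel '{"travel":[[0.0004,-0.001,0],[0.0004,-0.001,0],[0.0004,-0.001,0],[0.0004,-0.001,0],[0.0004,-0.001,0],[0.0004,-0.001,0]],"rotation":[[0,0,-0.06],[0,0,-0.12],[0,0,-0.18],[0,0,-0.22],[0,0,-0.22],[0,0,-0.22]],"grip":[1,1,1,1,1,1]}'; python3 -c "
from h import *
s=get_state();print(s['eef_pos'],s['tool_rot'],s['force'],s['moment'])"
```

```text
t: 11.17
eef_pos: [0.5087, -0.0419, 0.1277]
tool_rot: [-2.916, -1.167, 0.002]
force: [-0.3, 2.8, -5.8]
finger_gap: 0.039
finger_force: 74.7
[ 0.50866331 -0.0418955   0.12773976] [-2.91617646e+00 -1.16711900e+00  1.55957184e-03] [-0.25376707  2.84452864 -5.77941499] [ 0.76952763  0.1160184  -0.01393301]
```

Contact vanished, so the tang is over the slot. Now lower a little.

```bash

python3 -m handwheel '{"travel":[[0.0004,-0.001,0.0015],[0.0004,-0.001,0.003],[0.0004,-0.001,0.0045],[0.0004,-0.001,0.0045]],"rotation":[[0,0,0],[0,0,0],[0,0,0],[0,0,0]],"grip":[1,1,1,1]}'; python3 -c "
from h import *
s=get_state();print(s['eef_pos'],s['tool_rot'],s['force'],s['moment'])"
```

```text
t: 11.5
eef_pos: [0.5086, -0.0413, 0.1243]
tool_rot: [2.915, 1.171, -0.001]
force: [0.7, 0.2, -6.0]
finger_gap: 0.0387
finger_force: 74.3
[ 0.50862828 -0.04132641  0.12429336] [ 2.91500167e+00  1.17100334e+00 -9.71639798e-04] [ 0.69359644  0.24318089 -5.97634728] [ 0.07804123 -0.05809373  0.00361572]
```

```bash

python3 -m handwheel '{"travel":[[0,0,0.003],[0,0,0.006],[0,0,0.009],[0,0,0.012],[0,0,0.012]],"rotation":[[0,0,0],[0,0,0],[0,0,0],[0,0,0],[0,0,0]],"grip":[1,1,1,1,1]}'; python3 -c "
from h import *
s=get_state();print(s['eef_pos'],s['tool_rot'],s['force'],s['moment'])"
```

```text
t: 11.92
eef_pos: [0.5089, -0.0413, 0.1175]
tool_rot: [2.913, 1.171, 0.001]
force: [-10.6, -0.2, 37.5]
finger_gap: 0.0385
finger_force: 79.0
[ 0.50885622 -0.04132273  0.11746698] [2.91317885e+00 1.17111415e+00 1.38743409e-03] [-10.5910696   -0.15889448  37.53652689] [0.06924854 2.15133453 0.0377294 ]
```

```bash

python3 -m handwheel '{"travel":[[0,0,-0.0025],[-0.0014,-0.0013,-0.0045],[-0.0014,-0.0013,-0.0045],[-0.0014,-0.0013,-0.0045]],"rotation":[[0,0,0],[0,0,0],[0,0,0],[0,0,0]],"grip":[1,1,1,1]}'; python3 -c "
from h import *
s=get_state();print(s['eef_pos'],s['tool_rot'],s['force'],s['moment']); print(R.from_rotvec(s['tool_rot']).as_matrix()[:,2])"
```

```text
t: 12.25
eef_pos: [0.5078, -0.0409, 0.1185]
tool_rot: [2.915, 1.172, 0.002]
force: [2.7, 0.2, -4.1]
finger_gap: 0.0388
finger_force: 74.4
[ 0.50776646 -0.04094113  0.11851487] [2.91459307e+00 1.17228351e+00 1.59994787e-03] [ 2.74657171  0.22673354 -4.06854051] [ 0.18245366 -0.62421063 -0.000634  ]
[ 9.74732881e-04  3.06193171e-04 -9.99999478e-01]
```

```bash

python3 -m handwheel '{"travel":[[0.0005,0.0005,0],[0.0005,0.0005,0.001],[0.0005,0.0005,0.002],[0.0005,0.0005,0.0025],[0.0005,0.0005,0.0025]],"rotation":[[0,0,0],[0,0,0],[0,0,0],[0,0,0],[0,0,0]],"grip":[1,1,1,1,1]}'; python3 -c "
from h import *
s=get_state();print(s['eef_pos'],s['tool_rot'],s['force'],s['moment'])
s,im=snap('wrist','w4.png')
a=im[100:360,80:430,::-1]; cv2.imwrite('pics/w4b.png',cv2.resize(a,(800,594),interpolation=cv2.INTER_CUBIC))"
```

```text
t: 12.67
eef_pos: [0.5081, -0.041, 0.1178]
tool_rot: [2.914, 1.172, 0.001]
force: [-3.0, 1.1, 19.3]
finger_gap: 0.0385
finger_force: 76.6
[ 0.50809413 -0.04099155  0.11777407] [2.91395801e+00 1.17213641e+00 1.11957408e-03] [-3.04591373  1.10944328 19.30298196] [0.34151964 0.74058432 0.03744154]
```

View pics/w4b.png

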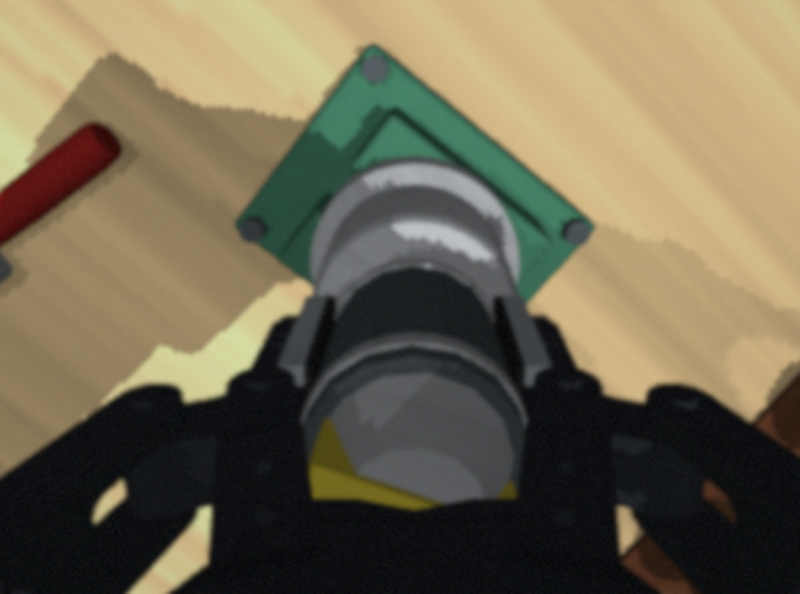

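The chuck has slid along the pads about 4 mm towards tool -x, which would explain the side load. The tang is already in the slot, so I'll unload and let the chuck settle in the bore. Then I'll regrip it centred.

```bash

python3 -m handwheel '{"travel":[[0,0,-0.0015],[0,0,-0.0015],[0,0,-0.0015],[0,0,-0.0015],[0,0,-0.0015],[0,0,-0.0015],[0,0,-0.0015]],"rotation":[[0,0,0],[0,0,0],[0,0,0],[0,0,0],[0,0,0],[0,0,0],[0,0,0]],"grip":[1,1,0,0,0,-0.3,-0.3]}' 20; python3 -c "
from h import *
s,im=snap('wrist','w5.png');print(s['eef_pos'],s['tool_rot'],s['force'],s['moment'])
a=im[100:360,80:430,::-1]; cv2.imwrite('pics/w5b.png',cv2.resize(a,(800,594),interpolation=cv2.INTER_CUBIC))"
```

```text
t: 13.3
eef_pos: [0.5077, -0.0412, 0.1177]
tool_rot: [-2.915, -1.172, 0.001]
force: [0.9, -0.3, 0.0]
finger_gap: 0.0557
finger_force: 0.0
[ 0.50766508 -0.04116615  0.11766168] [-2.91460581e+00 -1.17219098e+00  7.40214434e-04] [ 0.8500174  -0.33701255  0.01777185] [ 0.01150346  0.02635451 -0.04069374]
```

View pics/w5b.png

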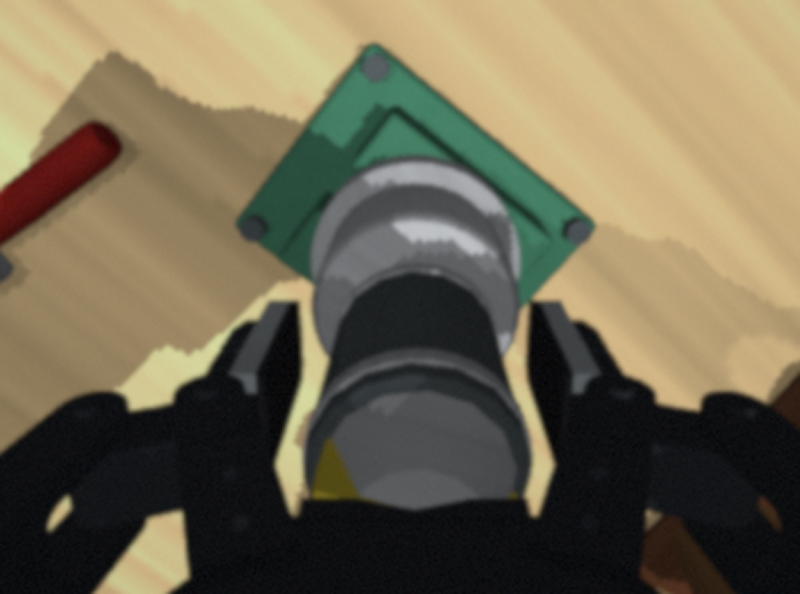

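```bash
python3 - <<'E'
from h import *
from scipy.optimize import least_squares
s=get_state(); o=s['eef_pos'];Rt=R.from_rotvec(s['tool_rot']).as_matrix()
th=np.linspace(0,2*np.pi,73)
def circ(x,y,z,r):
    P=np.c_[x+r*np.cos(th),y+r*np.sin(th),np.full(73,z)]
    c=get_calibration('wrist');T=np.array(c['T_tool_cam']);q=(P-T[:3,3])@T[:3,:3]
    K=np.array([[c['fx'],0,c['cx']],[0,c['fy'],c['cy']],[0,0,1]])
    p=cv2.projectPoints(q,np.zeros(3),np.zeros(3),K,np.array([c['k1'],0,0,0]))[0][:,0]
    return (p-[80,100])*[800/350,594/260]
for zc in (.134,.136,.140,.1455):
  for x in (-.008,-.006,-.004,-.002):
    t=circ(x,0,o[2]-(zc+.027),.02); b=circ(x,0,o[2]-(zc-.028),.02)
    print(zc,x,'top L/R/top',t[:,0].min().round(),t[:,0].max().round(),t[:,1].min().round(),'bottom top',b[:,1].min().round())
m=Rt.T@(np.array([.5045,-.0457,.1])-o); print(m)
for r in(.03,): 
  p=circ(m[0],m[1],m[2],r); print('nose rim',p[:,0].min(),p[:,0].max(),p[:,1].min())
E
```

```text
0.134 -0.008 top L/R/top 310.0 521.0 374.0 bottom top 266.0
0.134 -0.006 top L/R/top 310.0 521.0 364.0 bottom top 259.0
0.134 -0.004 top L/R/top 309.0 522.0 354.0 bottom top 251.0
0.134 -0.002 top L/R/top 309.0 522.0 344.0 bottom top 244.0
0.136 -0.008 top L/R/top 309.0 522.0 380.0 bottom top 268.0
0.136 -0.006 top L/R/top 308.0 523.0 370.0 bottom top 261.0
0.136 -0.004 top L/R/top 307.0 524.0 360.0 bottom top 254.0
0.136 -0.002 top L/R/top 307.0 524.0 350.0 bottom top 247.0
0.14 -0.008 top L/R/top 305.0 526.0 393.0 bottom top 274.0
0.14 -0.006 top L/R/top 304.0 527.0 382.0 bottom top 267.0
0.14 -0.004 top L/R/top 304.0 527.0 372.0 bottom top 259.0
0.14 -0.002 top L/R/top 303.0 528.0 361.0 bottom top 252.0
0.1455 -0.008 top L/R/top 300.0 531.0 411.0 bottom top 282.0
0.1455 -0.006 top L/R/top 299.0 532.0 400.0 bottom top 275.0
0.1455 -0.004 top L/R/top 299.0 533.0 390.0 bottom top 267.0
0.1455 -0.002 top L/R/top 298.0 534.0 379.0 bottom top 259.0
[-0.00547387  0.0010702   0.01767836]
nose rim 312.169822739406 524.8170789744586 213.94795665369392
```

```bash

python3 -m handwheel '{"travel":[[-0.0066,0.0013,0],[-0.0066,0.0013,0],[-0.0066,0.0013,0],[-0.0066,0.0013,0],[-0.0066,0.0013,0],[-0.0066,0.0013,0],[-0.0066,0.0013,0],[-0.0066,0.0013,0]],"rotation":[[0,0,0],[0,0,0],[0,0,0],[0,0,0],[0,0,0],[0,0,0],[0,0,0],[0,0,0]],"grip":[-0.3,-0.3,1,1,1,1,1,1]}' 40; python3 -c "
from h import *
s=get_state();print(s['eef_pos'],s['tool_rot'],s['force'],s['moment'])"
python3 -m handwheel '{"travel":[[0,0,0.001],[0,0,0.002],[0,0,0.002],[0,0,0.002]],"rotation":[[0,0,0],[0,0,0],[0,0,0],[0,0,0]],"grip":[1,1,1,1]}' ; python3 -c "
from h import *
s=get_state();print(s['eef_pos'],s['tool_rot'],s['force'],s['moment'])"
```

```text
t: 14.02
eef_pos: [0.5047, -0.0458, 0.1179]
tool_rot: [2.915, 1.172, -0.0]
force: [-2.2, -3.3, 5.8]
finger_gap: 0.0395
finger_force: 39.4
[ 0.50468132 -0.04582245  0.11792766] [ 2.91455235e+00  1.17167617e+00 -3.34794964e-04] [-2.15714754 -3.28614775  5.7802414 ] [-0.6374103   0.34924772 -0.04436779]
t: 14.35
eef_pos: [0.5048, -0.0458, 0.1175]
tool_rot: [2.914, 1.171, 0.001]
force: [-4.5, -3.1, 22.6]
finger_gap: 0.0392
finger_force: 41.6
[ 0.50477235 -0.04583183  0.11745873] [2.91387389e+00 1.17138906e+00 6.86968744e-04] [-4.46548478 -3.10499445 22.59254555] [-0.52666884  1.12133658 -0.0206698 ]
```

```bash

python3 -m handwheel '{"travel":[[0,0,-0.003],[0,0,-0.006],[0,0,-0.006],[0,0,-0.006]],"rotation":[[0,0,0],[0,0,0],[0,0,0],[0,0,0]],"grip":[1,1,1,1]}' 60; python3 -c "
from h import *
s=get_state();print(s['eef_pos'],s['tool_rot'],s['force'],s['moment'])"
python3 -m handwheel '{"travel":[[0,0,0],[0,0,0],[0,0,0],[0,0,0]],"rotation":[[0,0,-0.05],[0,0,-0.1],[0,0,-0.1],[0,0,-0.1]],"grip":[1,1,1,1]}' ; python3 -c "
from h import *
s=get_state();print(s['eef_pos'],s['tool_rot'],s['force'],s['moment'])"
```

```text
t: 14.68
eef_pos: [0.5044, -0.0453, 0.1206]
tool_rot: [-2.914, -1.172, 0.001]
force: [-0.4, -1.5, -4.6]
finger_gap: 0.0388
finger_force: 59.9
[ 0.50442177 -0.04532458  0.12064378] [-2.91404730e+00 -1.17244803e+00  1.06713861e-03] [-0.38625059 -1.51419958 -4.59533747] [-0.15005367  0.19212874 -0.00210998]
t: 15.02
eef_pos: [0.5045, -0.0454, 0.1206]
tool_rot: [-2.85, -1.321, 0.001]
force: [-0.6, 0.8, -5.3]
finger_gap: 0.0387
finger_force: 60.0
[ 0.50446117 -0.04542022  0.12058424] [-2.84969811e+00 -1.32080128e+00  1.02722641e-03] [-0.55473682  0.76104378 -5.34363739] [-0.08039838  0.18551253 -0.02988516]
```

```bash

python3 -m handwheel '{"travel":[[0,0,0.0015],[0,0,0.003],[0,0,0.0045],[0,0,0.006],[0,0,0.006]],"rotation":[[0,0,0],[0,0,0],[0,0,0],[0,0,0],[0,0,0]],"grip":[1,1,1,1,1]}'; python3 -c "
from h import *
s=get_state();print(s['eef_pos'],s['tool_rot'],s['force'],s['moment'])"
```

```text
t: 15.43
eef_pos: [0.5046, -0.0456, 0.1175]
tool_rot: [2.849, 1.322, 0.0]
force: [-5.5, -1.1, 18.1]
finger_gap: 0.0391
finger_force: 62.4
[ 0.50460414 -0.04555565  0.11746674] [2.84881681e+00 1.32197105e+00 1.26669602e-04] [-5.53598485 -1.08442587 18.07913215] [-0.07159718  1.48388122  0.07023553]
```

```bash

python3 -m handwheel '{"travel":[[0,0,-0.003],[0,0,-0.003],[0,0,-0.003],[0,0,-0.003],[0,0,-0.003]],"rotation":[[0,0,0],[0,0,0],[0,0,0],[0,0,0],[0,0,0]],"grip":[1,1,-1,-1,-1]}'
python3 -m handwheel '{"travel":[[0,0,-0.04],[0,0,-0.09],[0,0,-0.14],[0,0,-0.18],[0,0,-0.18],[0,0,-0.18]],"rotation":[[0,0,0],[0,0,0],[0,0,0],[0,0,0],[0,0,0],[0,0,0]],"grip":[-1,-1,-1,-1,-1,-1]}'
python3 - <<'E'
from h import *
import json
s,w=snap('wrist','w6.png'); _,t=snap('top','t6.png'); _,c=snap('scene','s6.png')
json.dump({k:list(map(float,s[k])) for k in('eef_pos','tool_rot')},open('w6.json','w')); print(s['eef_pos'],s['tool_rot'])
X=(.5045,-.0457)
for z in(.173,.1845): print([w2px(n,X+(z,),s).round(1) for n in('wrist','top','scene')])
u,v=w2px('scene',X+(.1,),s).astype(int); a=c[v-40:v+30,u-45:u+45]
p=w2px('wrist',X+(.1,),s).astype(int); print(p,u,v); b=w[max(0,p[1]-100):p[1]+80,p[0]-110:p[0]+110]
A=cv2.resize(a,(390,303),interpolation=cv2.INTER_CUBIC); B=cv2.resize(b,(390,319),interpolation=cv2.INTER_CUBIC)
o=np.zeros((320,790,3),np.uint8); o[:303,:390]=A;o[:319,400:]=B; cv2.imwrite('pics/c6.png',o[:,:,::-1])
E
```

```text
t: 15.85
eef_pos: [0.5054, -0.0453, 0.1187]
tool_rot: [2.849, 1.323, 0.002]
force: [0.5, 0.6, -0.4]
finger_gap: 0.0734
finger_force: 0.0
t: 16.35
eef_pos: [0.5059, -0.0455, 0.2645]
tool_rot: [2.847, 1.322, 0.007]
force: [-0.2, 0.1, -0.2]
finger_gap: 0.0854
finger_force: 0.0
[ 0.50592362 -0.04554286  0.26454749] [2.84749215 1.32160608 0.00651587]
[array([259.7, 198.6]), array([293.4, 196.9]), array([244.3, 162.1])]
[array([259.7, 202.5]), array([293.8, 196.2]), array([244.3, 159.9])]
[259 180] 244 175
```

View pics/c6.png

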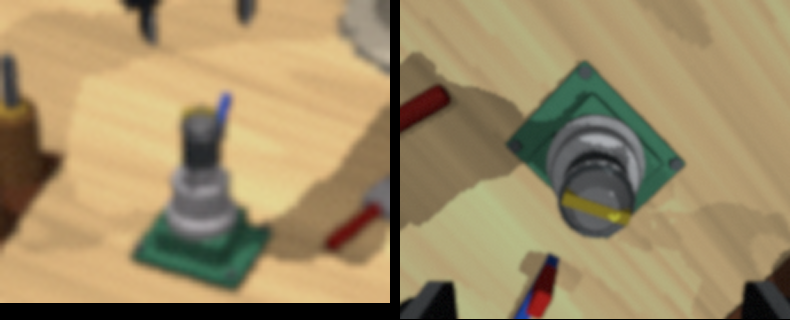

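The scene crop (left) shows the chuck upright in the socket with its bar at (203,111). In the wrist crop (right) the bar runs from (563,197) to (632,217). I'll measure the chuck's height numerically.

```bash
python3 - <<'E'
from h import *
import json
from scipy.ndimage import map_coordinates as mc
def bar(f,box):
    im=cv2.imread('pics/'+f).astype(float); y=np.minimum(im[...,1],im[...,2])-im[...,0]
    x0,y0,x1,y1=box; sub=y[y0:y1,x0:x1]; m=sub>0.5*sub.max()
    v,u=np.nonzero(m); wt=sub[m]; c=np.array([(u*wt).sum(),(v*wt).sum()])/wt.sum(); P=np.c_[u,v]-c
    d=np.linalg.svd(P,full_matrices=False)[2][0]; t=np.arange(-35,35,.1)
    pr=np.mean([mc(y,[c[1]+y0+t*d[1]+k*d[0],c[0]+x0+t*d[0]-k*d[1]],order=1) for k in(-1,0,1)],0)
    print(f,'c',(c+[x0,y0]).round(2),'max',sub.max(),'n',m.sum(),'len',(pr>.4*np.median(pr[330:370])).sum()*.1,'ang',np.degrees(np.arctan2(d[1],d[0])).round(1))
    return c+[x0,y0]
bar('w1.png',(240,172,290,206)); c=bar('w6.png',(232,180,290,215))
cs=bar('s1.png',(170,140,215,180)) 
c6=bar('s6.png',(235,150,256,172)); ct=bar('t6.png',(280,185,306,206))
s=json.load(open('w6.json'))
# triangulate 3 rays (scene, top, wrist)
A=np.zeros((3,3));b=np.zeros(3); L=[]
for n,p in(('scene',c6),('top',ct),('wrist',c)):
    K,k,Rc,t=cam(n,s); o=-Rc.T@t; q=px2w(n,p,.1,s)-px2w(n,p,.2,s); q/=np.linalg.norm(q); L.append((n,o,q)); M=np.eye(3)-np.outer(q,q); A+=M; b+=M@o
X=np.linalg.solve(A,b); print('tri',X)
for n,o,q in L: print(n,np.linalg.norm((np.eye(3)-np.outer(q,q))@(X-o)))
for i,j in((0,1),(0,2)):
    M=[np.eye(3)-np.outer(L[a][2],L[a][2]) for a in(i,j)]; print(i,j,np.linalg.solve(M[0]+M[1],M[0]@L[i][1]+M[1]@L[j][1]))
E
```

```text
w1.png c [259.95 188.55] max 126.0 n 174 len 48.900000000000006 ang 20.6
w6.png c [260.08 197.94] max 114.0 n 224 len 65.10000000000001 ang 18.5
s1.png c [191.58 155.72] max 83.0 n 1089 len 55.300000000000004 ang -16.2
s6.png c [244.33 159.  ] max 69.0 n 336 len 66.10000000000001 ang -5.5
t6.png c [282.98 187.77] max 68.0 n 47 len 31.5 ang -34.3
tri [ 0.52213067 -0.02623536  0.21332125]
scene 0.008549900319350752
top 0.014375041553057273
wrist 0.01290325154138134
0 1 [ 0.5287725  -0.02044211  0.21261909]
0 2 [ 0.50961177 -0.04133343  0.19419785]
```

```bash
python3 - <<'E'
from h import *
import json
def bar(f,box,st=190):
    im=cv2.imread('pics/'+f); x0,y0,x1,y1=box; sub=cv2.resize(im[y0:y1,x0:x1],None,fx=8,fy=8,interpolation=cv2.INTER_CUBIC)
    h=cv2.cvtColor(sub,cv2.COLOR_BGR2HSV); m=((h[...,1]>st)&(h[...,0]>20)&(h[...,0]<36)&(h[...,2]>60)).astype(np.uint8)
    k,l,S,C=cv2.connectedComponentsWithStats(m); 
    if k<2: print(f,'none'); return
    i=1+S[1:,4].argmax(); pts=np.argwhere(l==i)[:,::-1].astype(np.float32); r=cv2.minAreaRect(pts)
    c=(np.array(r[0])-3.5)/8+[x0,y0]; print(f,c.round(2),np.array(r[1]).round()/8,r[2]); return c
for st in(150,180,200):
  print(st); bar('w1.png',(240,172,290,206),st); c=bar('w6.png',(232,180,290,215),st); bar('s1.png',(175,145,212,175),st); c6=bar('s6.png',(235,150,256,172),st); ct=bar('t6.png',(280,185,306,206),st)
E
```

```text
150
w1.png [263.63 189.36] [34.625  7.5  ] 21.323230743408203
w6.png [259.24 196.69] [39.125  8.375] 17.989818572998047
s1.png [198.94 159.25] [0.125 0.   ] -90.0
s6.png none
t6.png none
180
w1.png [269.28 191.13] [21.25   5.625] 22.47943687438965
w6.png [259.34 196.51] [37.5  6.5] 17.65012550354004
s1.png none
s6.png none
t6.png none
200
w1.png none
w6.png none
s1.png none
s6.png none
t6.png none
```

I'll gauge the height by touch: fingers shut, lowered lightly onto the nose. The expected top is 173 mm if home, or 184 mm if stuck 11 mm high. A push on the nose also lets the taper centre itself.

```bash

python3 -m handwheel '{"travel":[[0,0,0],[0,0,0.03],[0,0,0.06],[0,0,0.078],[0,0,0.085],[0,0,0.085],[0,0,0.085],[0,0,0.085]],"rotation":[[0,0,0],[0,0,0],[0,0,0],[0,0,0],[0,0,0],[0,0,0],[0,0,0],[0,0,0]],"grip":[1,1,1,1,1,1,1,1]}' 40
python3 -m handwheel '{"travel":[[0,0,0.003],[0,0,0.006],[0,0,0.009],[0,0,0.009],[0,0,0.009]],"rotation":[[0,0,0],[0,0,0],[0,0,0],[0,0,0],[0,0,0]],"grip":[1,1,1,1,1]}'
```

```text
t: 17.17
eef_pos: [0.5052, -0.0454, 0.1952]
tool_rot: [2.849, 1.323, 0.001]
force: [0.3, -0.1, -0.6]
finger_gap: 0.0
finger_force: 0.0
t: 17.58
eef_pos: [0.5047, -0.0455, 0.1874]
tool_rot: [-2.849, -1.323, 0.0]
force: [-0.6, -0.7, 0.1]
finger_gap: -0.0001
finger_force: 0.0
```

```bash

python3 -m handwheel '{"travel":[[0,0,0.002],[0,0,0.004],[0,0,0.005],[0,0,0.005]],"rotation":[[0,0,0],[0,0,0],[0,0,0],[0,0,0]],"grip":[1,1,1,1]}'
python3 -m handwheel '{"travel":[[0,0,0.002],[0,0,0.003],[0,0,0.004],[0,0,0.004]],"rotation":[[0,0,0],[0,0,0],[0,0,0],[0,0,0]],"grip":[1,1,1,1]}'
```

```text
t: 17.92
eef_pos: [0.505, -0.0457, 0.1838]
tool_rot: [2.849, 1.323, 0.001]
force: [-2.0, -0.8, 5.9]
finger_gap: 0.0
finger_force: 3.1
t: 18.25
eef_pos: [0.5058, -0.0458, 0.1816]
tool_rot: [2.848, 1.322, 0.004]
force: [-0.2, 0.4, -0.0]
finger_gap: 0.0005
finger_force: 0.0
```

It was stuck high, and the push has freed it. Continue down.

```bash

python3 -m handwheel '{"travel":[[0,0,0.002],[0,0,0.004],[0,0,0.005],[0,0,0.005]],"rotation":[[0,0,0],[0,0,0],[0,0,0],[0,0,0]],"grip":[1,1,1,1]}'
python3 -m handwheel '{"travel":[[0,0,0.002],[0,0,0.0035],[0,0,0.0035],[0,0,0.0035]],"rotation":[[0,0,0],[0,0,0],[0,0,0],[0,0,0]],"grip":[1,1,1,1]}'
```

```text
t: 18.58
eef_pos: [0.5044, -0.0454, 0.1756]
tool_rot: [-2.849, -1.323, 0.001]
force: [-0.1, -0.8, -0.7]
finger_gap: -0.0001
finger_force: 0.0
t: 18.92
eef_pos: [0.5047, -0.0455, 0.1733]
tool_rot: [-2.849, -1.323, 0.0]
force: [0.6, -0.8, -0.2]
finger_gap: 0.0001
finger_force: 0.0
```

```bash

python3 -m handwheel '{"travel":[[0,0,0.001],[0,0,0.002],[0,0,0.002],[0,0,0.002]],"rotation":[[0,0,0],[0,0,0],[0,0,0],[0,0,0]],"grip":[1,1,1,1]}'
python3 -c "
from h import *
s,im=snap('wrist','w7.png'); snap('scene','s7.png'); print(s['force'],s['moment'])"
```

```text
t: 19.25
eef_pos: [0.5052, -0.0455, 0.1729]
tool_rot: [2.848, 1.323, 0.002]
force: [-2.4, -0.3, 12.2]
finger_gap: -0.0001
finger_force: 6.7
[-2.37892481 -0.25608172 12.2478414 ] [ 0.02592482  0.57563455 -0.00311896]
```

```bash

python3 -m handwheel '{"travel":[[0,0,0.0007],[0,0,0.0014],[0,0,0.0014],[0,0,0.0014]],"rotation":[[0,0,0],[0,0,0],[0,0,0],[0,0,0]],"grip":[1,1,1,1]}'
python3 -m handwheel '{"travel":[[0,0,0.0007],[0,0,0.0012],[0,0,0.0012],[0,0,0.0012]],"rotation":[[0,0,0],[0,0,0],[0,0,0],[0,0,0]],"grip":[1,1,1,1]}'
```

```text
t: 19.68
eef_pos: [0.5055, -0.0455, 0.1727]
tool_rot: [2.848, 1.322, 0.003]
force: [-5.3, 0.6, 24.6]
finger_gap: 0.0001
finger_force: 12.8
t: 20.02
eef_pos: [0.5057, -0.0455, 0.1725]
tool_rot: [2.847, 1.322, 0.004]
force: [-7.6, -0.1, 36.1]
finger_gap: 0.0001
finger_force: 18.2
```

```bash

python3 -m handwheel '{"travel":[[0,0,-0.02],[0,0,-0.05],[0,0,-0.07],[0,0,-0.07],[0,0,-0.07],[0,0,-0.07],[0,0,-0.07]],"rotation":[[0,0,0],[0,0,0],[0,0,0],[0,0,0],[0,0,0],[0,0,0],[0,0,0]],"grip":[1,1,-1,-1,-1,-1,-1]}'
python3 -c "
from h import *
s,im=snap('wrist','w8.png'); import json
json.dump({k:list(map(float,s[k])) for k in('eef_pos','tool_rot')},open('w8.json','w'))
im=cv2.imread('pics/w8.png'); sub=im[150:260,220:310]; h=cv2.cvtColor(sub,cv2.COLOR_BGR2HSV); m=(h[...,1]>150)&(h[...,0]>20)&(h[...,0]<36)&(h[...,2]>60)
v,u=np.nonzero(m); c=np.array(cv2.minAreaRect(np.c_[u,v].astype(np.float32))[0])+[220,150]; print(m.sum(),c,px2w('wrist',c,.173,s),px2w('wrist',c,.175,s)); print(s['eef_pos'],todelta((.5045,-.0457,.117)))"
```

```text
t: 20.6
eef_pos: [0.5042, -0.0456, 0.2249]
tool_rot: [-2.849, -1.323, 0.002]
force: [0.3, 0.6, 0.5]
finger_gap: 0.0604
finger_force: 0.0
316 [260.43737793 210.16550064] [ 0.50472349 -0.04378905  0.173     ] [ 0.50518511 -0.04324989  0.175     ]
[ 0.50418746 -0.04556005  0.22486551] [0.00018188 0.00060682 0.1347807 ]
```

```bash

python3 -m handwheel '{"travel":[[0,0,0],[0,0,0.04],[0,0,0.08],[0,0,0.115],[0,0,0.13],[0,0,0.134],[0,0,0.134],[0,0,0.134]],"rotation":[[0,0,0],[0,0,0],[0,0,0],[0,0,0],[0,0,0],[0,0,0],[0,0,0],[0,0,0]],"grip":[-1,-1,-1,-1,-1,-1,-1,-1]}'
python3 -m handwheel '{"travel":[[0,0,0],[0,0,0],[0,0,0],[0,0,0],[0,0,0],[0,0,0],[0,0,0],[0,0,0]],"rotation":[[0,0,0],[0,0,0],[0,0,0],[0,0,0],[0,0,0],[0,0,0],[0,0,0],[0,0,0]],"grip":[1,1,1,1,1,1,1,1]}' 40
python3 -m handwheel '{"travel":[[0,0,-0.0005],[0,0,-0.0005],[0,0,-0.0005]],"rotation":[[0,0,0],[0,0,0],[0,0,0]],"grip":[1,1,1]}'
```

```text
t: 21.32
eef_pos: [0.505, -0.0454, 0.1189]
tool_rot: [-2.849, -1.324, -0.0]
force: [-0.1, 0.3, 0.7]
finger_gap: 0.0852
finger_force: 0.0
t: 21.98
eef_pos: [0.5046, -0.0452, 0.1193]
tool_rot: [2.849, 1.323, 0.001]
force: [-2.5, 1.6, 7.7]
finger_gap: 0.0394
finger_force: 39.3
t: 22.23
eef_pos: [0.5046, -0.0453, 0.1194]
tool_rot: [2.849, 1.323, 0.0]
force: [-3.9, 2.0, 6.6]
finger_gap: 0.0389
finger_force: 40.6
```

```bash

python3 -m handwheel '{"travel":[[0,0,-0.0005],[0,0,-0.0008],[0,0,-0.0008]],"rotation":[[0,0,0],[0,0,0],[0,0,0]],"grip":[1,1,1]}'
python3 -m handwheel '{"travel":[[0,0,-0.0003],[0,0,-0.0003],[0,0,-0.0003]],"rotation":[[0,0,0],[0,0,0],[0,0,0]],"grip":[1,1,1]}'
```

```text
t: 22.48
eef_pos: [0.5045, -0.0453, 0.1194]
tool_rot: [-2.849, -1.323, 0.0]
force: [-1.3, 2.4, -0.3]
finger_gap: 0.0393
finger_force: 40.6
t: 22.73
eef_pos: [0.5045, -0.0454, 0.1195]
tool_rot: [-2.849, -1.323, 0.001]
force: [-0.4, 2.7, -6.3]
finger_gap: 0.0394
finger_force: 41.0
```

```bash

python3 -m handwheel '{"travel":[[0,0,-0.0002],[0,0,-0.0002],[0,0,-0.0002]],"rotation":[[0,0,0],[0,0,0],[0,0,0]],"grip":[1,1,1]}'
```

```text
t: 22.98
eef_pos: [0.5044, -0.0454, 0.1196]
tool_rot: [-2.849, -1.323, 0.001]
force: [-0.8, 3.0, -10.6]
finger_gap: 0.0392
finger_force: 41.4
```

The taper grips: about 5 N beyond the weight gives no motion. One confirming firm push, then unload and release.

```bash

python3 -m handwheel '{"travel":[[0,0,0.0008],[0,0,0.0016],[0,0,0.0018],[0,0,0.0018]],"rotation":[[0,0,0],[0,0,0],[0,0,0],[0,0,0]],"grip":[1,1,1,1]}'
python3 -m handwheel '{"travel":[[0,0,-0.0007],[0,0,-0.001],[0,0,-0.001],[0,0,-0.001],[0,0,-0.001]],"rotation":[[0,0,0],[0,0,0],[0,0,0],[0,0,0],[0,0,0]],"grip":[1,1,1,-1,-1]}'
python3 -m handwheel '{"travel":[[0,0,0],[0,0,0],[0,0,-0.04],[0,0,-0.09],[0,0,-0.14],[0,0,-0.18],[0,0,-0.18]],"rotation":[[0,0,0],[0,0,0],[0,0,0],[0,0,0],[0,0,0],[0,0,0],[0,0,0]],"grip":[-1,-1,-1,-1,-1,-1,-1]}'
python3 -c "
from h import *
s,im=snap('wrist','w9.png')
im=cv2.imread('pics/w9.png'); sub=im[150:260,220:310]; h=cv2.cvtColor(sub,cv2.COLOR_BGR2HSV); m=(h[...,1]>150)&(h[...,0]>20)&(h[...,0]<36)&(h[...,2]>60)
v,u=np.nonzero(m); c=np.array(cv2.minAreaRect(np.c_[u,v].astype(np.float32))[0])+[220,150]; print(m.sum(),c,px2w('wrist',c,.173,s)); print(s['eef_pos'],s['joint_pos'])
# drift from top image: red post + steel bar
t=cv2.imread('pics/t1.png')
sub=t[150:215,183:212]; h=cv2.cvtColor(sub,cv2.COLOR_BGR2HSV); red=((h[...,1]>150)&((h[...,0]<10)|(h[...,0]>170))); v,u=np.nonzero(red); print('red',u.min()+183,u.max()+183,v.min()+150,v.max()+150,u.mean()+183,v.mean()+150)
b=(h[...,1]<60)&(h[...,2]>110); v,u=np.nonzero(b); P=np.c_[u+183,v+150].astype(np.float32); print('bar',cv2.minAreaRect(P),cv2.boxPoints(cv2.minAreaRect(P)))
for r in cv2.boxPoints(cv2.minAreaRect(P)): print(px2w('top',r,.01))
"
```

```text
t: 23.32
eef_pos: [0.5046, -0.0453, 0.1194]
tool_rot: [2.849, 1.323, 0.0]
force: [-3.5, 3.6, 7.0]
finger_gap: 0.0391
finger_force: 43.1
t: 23.73
eef_pos: [0.5056, -0.0462, 0.1197]
tool_rot: [2.849, 1.322, 0.002]
force: [0.0, -0.9, 0.0]
finger_gap: 0.0624
finger_force: 0.0
t: 24.32
eef_pos: [0.5077, -0.0456, 0.2695]
tool_rot: [2.845, 1.32, 0.013]
force: [1.1, 0.3, -0.5]
finger_gap: 0.0852
finger_force: 0.0
196 [256.65517426 197.36207199] [ 0.50437852 -0.04416655  0.173     ]
[ 0.50765862 -0.04559057  0.26951431] [ 0.25114876  0.30948649 -0.35181512  2.03247363  0.14718568  0.81314843
 -0.88768736]
red 195 201 157 167 197.77777777777777 162.01851851851853
bar ((193.80770874023438, 188.9615478515625), (3.1378579139709473, 41.184391021728516), 11.309932708740234) [[188.23077 208.84616]
 [196.30771 168.46155]
 [199.38464 169.07693]
 [191.30771 209.46155]]
[0.49251657 0.29939925 0.01      ]
[0.63407025 0.27535138 0.01      ]
[0.6318304  0.26458848 0.01      ]
[0.49037424 0.28882249 0.01      ]
```

Chuck stands home. Now to above the steel drift's post, turning the tool to suit.

```bash

python3 -m handwheel '{"travel":[[0.04,-0.012,0],[0.09,-0.026,0],[0.14,-0.041,0],[0.19,-0.056,0],[0.24,-0.07,0],[0.29,-0.086,0],[0.34,-0.1,0],[0.38,-0.112,0]],"rotation":[[0,0,0.1],[0,0,0.21],[0,0,0.32],[0,0,0.43],[0,0,0.54],[0,0,0.65],[0,0,0.76],[0,0,0.86]],"grip":[-1,-1,-1,-1,-1,-1,-1,-1]}'
python3 -c "
from h import *
s=get_state(); Rt=R.from_rotvec(s['tool_rot']).as_matrix(); print(s['joint_pos'],'yaw',np.arctan2(Rt[1,0],Rt[0,0]),todelta((.645,.266,.27)))"
```

```text
t: 25.03
eef_pos: [0.6327, 0.2477, 0.2616]
tool_rot: [3.141, -0.056, -0.002]
force: [-0.3, 0.0, -0.3]
finger_gap: 0.0855
finger_force: 0.0
[-0.36836937  0.51858048 -0.13600862  1.67349439  0.08209335  0.95645379
 -2.14029756] yaw -0.035343903044045194 [ 0.01454209 -0.02338768 -0.01051507]
```

```bash

python3 -m handwheel '{"travel":[[0.0145,-0.02,0],[0.0145,-0.02,0],[0.0145,-0.02,0],[0.0145,-0.02,0],[0.0145,-0.02,0]],"rotation":[[0,0,0.08],[0,0,0.12],[0,0,0.12],[0,0,0.12],[0,0,0.12]],"grip":[-1,-1,-1,-1,-1]}'
python3 -c "
from h import *
import json
s,im=snap('wrist','d1.png'); Rt=R.from_rotvec(s['tool_rot']).as_matrix(); print(s['eef_pos'],s['joint_pos'][6],'yaw',np.arctan2(Rt[1,0],Rt[0,0]))
json.dump({k:list(map(float,s[k])) for k in('eef_pos','tool_rot')},open('d1.json','w'))
o=s['eef_pos']; print('expect post top',w2px('wrist',(.645,.266,.077),s),'tip',w2px('wrist',(.491,.294,.003),s))
im=cv2.imread('pics/d1.png'); h=cv2.cvtColor(im,cv2.COLOR_BGR2HSV)
red=((h[...,1]>150)&((h[...,0]<10)|(h[...,0]>172))&(h[...,2]>50)).astype(np.uint8)
k,l,S,C=cv2.connectedComponentsWithStats(red)
for i in range(1,k):
    if S[i,4]>40: print('red',S[i],C[i],cv2.minAreaRect(np.argwhere(l==i)[:,::-1].astype(np.float32)), h[l==i][:,2].mean())
st=((h[...,1]<50)&(h[...,2]>110)).astype(np.uint8); k,l,S,C=cv2.connectedComponentsWithStats(st)
for i in range(1,k):
    if S[i,4]>80: print('steel',S[i],C[i],cv2.minAreaRect(np.argwhere(l==i)[:,::-1].astype(np.float32)))
"
```

```text
t: 25.45
eef_pos: [0.6442, 0.259, 0.2626]
tool_rot: [3.131, -0.245, -0.001]
force: [-0.9, 0.1, 0.3]
finger_gap: 0.0855
finger_force: 0.0
[0.64417875 0.25901749 0.26256673] -2.2496513261217252 yaw -0.15609675744823304
expect post top [255.222227   175.08078039] tip [254.40750835 258.21635858]
red [251 160  11  23 218] [256.5        171.58715596] ((256.0, 171.0), (22.0, 10.0), 90.0) 119.71559633027523
red [190 248  22  23 179] [199.06145251 262.00558659] ((200.35000610351562, 256.95001220703125), (15.811387062072754, 23.71708106994629), 18.43494987487793) 75.46927374301676
steel [ 355    9   51  135 1627] [380.67793485  75.94714198] ((380.94476318359375, 75.33793640136719), (24.055341720581055, 136.9788818359375), 13.671307563781738)
steel [ 218   79   53   54 2239] [243.90174185 105.53907995] ((244.0, 105.5), (53.0, 52.0), 90.0)
steel [252 184   9  13 103] [256.01941748 189.76699029] ((256.0, 190.0), (12.0, 8.0), 90.0)
steel [251 215   9  45 244] [255.1557377  233.26229508] ((254.54473876953125, 236.8817901611328), (7.474023818969727, 44.084747314453125), 2.2906100749969482)
steel [489 229  23  17  88] [500.90909091 234.45454545] ((499.35028076171875, 235.80889892578125), (6.2250776290893555, 26.975337982177734), 61.3895378112793)
```

```bash
python3 - <<'E'
from h import *
import json
s=json.load(open('d1.json'));Rt=R.from_rotvec(s['tool_rot']).as_matrix();o=np.array(s['eef_pos'])
P=px2w('wrist',(256.5,172.5),.077,s); print('post',P,(Rt.T@(P-o))*1e3)
im=cv2.imread('pics/d1.png'); h=cv2.cvtColor(im,cv2.COLOR_BGR2HSV); L=[]
for v in range(188,262,4):
    row=(h[v,240:272,1]<70)&(h[v,240:272,2]>70); u=np.nonzero(row)[0]
    if len(u)>3: L.append((u.mean()+240,v,len(u)))
Q=[]
for u,v,n in L:
    z=.025
    for _ in range(4):
        X=px2w('wrist',(u,v),z,s); z=min(.025,.005+max(0,.158-np.linalg.norm((X-P)[:2]))/6)
    Q.append(X); print(round(u,1),v,n,(Rt.T@(X-o)*1e3).round(1),round(z,4))
Q=np.array(Q); d=np.polyfit(Q[:,0],Q[:,1],1); print('yaw',np.arctan2(-d[0],-1), 'line y at post x',np.polyval(d,P[0]))
E
```

```text
post [0.64794958 0.26392829 0.077     ] [  3.1190583   -5.69509143 185.55641268]
256.0 188 9 [-30.3  -7.4 237.6] 0.025
256.0 192 9 [-36.4  -7.4 237.9] 0.0247
256.0 196 9 [-42.8  -7.5 238.9] 0.0237
256.0 200 9 [-49.3  -7.5 240. ] 0.0226
256.0 204 9 [-55.8  -7.6 241.1] 0.0215
256.0 208 9 [-62.5  -7.7 242.2] 0.0204
255.5 212 8 [-69.2  -8.5 243.4] 0.0193
255.5 216 8 [-76.1  -8.5 244.5] 0.0181
255.0 220 9 [-83.1  -9.3 245.7] 0.0169
255.0 224 9 [-90.1  -9.4 246.9] 0.0158
255.0 228 9 [-97.3  -9.5 248.1] 0.0146
255.0 232 9 [-104.6   -9.6  249.3] 0.0134
254.5 236 8 [-112.   -10.4  250.5] 0.0121
254.5 240 8 [-119.6  -10.5  251.8] 0.0109
254.5 244 8 [-127.2  -10.6  253.1] 0.0096
254.5 248 8 [-135.   -10.7  254.4] 0.0083
254.5 252 8 [-142.9  -10.8  255.7] 0.007
254.5 256 8 [-150.9  -10.9  257. ] 0.0056
254.5 260 4 [-158.7  -10.9  257.7] 0.005
yaw 2.952662451607285 line y at post x 0.26422623369719705
```

```bash

python3 -m handwheel '{"travel":[[0.0025,-0.0074,0],[0.0025,-0.0074,0.04],[0.0025,-0.0074,0.09],[0.0025,-0.0074,0.14],[0.0025,-0.0074,0.18],[0.0025,-0.0074,0.2],[0.0025,-0.0074,0.2],[0.0025,-0.0074,0.2]],"rotation":[[0,0,0.0315],[0,0,0.0315],[0,0,0.0315],[0,0,0.0315],[0,0,0.0315],[0,0,0.0315],[0,0,0.0315],[0,0,0.0315]],"grip":[-1,-1,-1,-1,-1,-1,-1,-1]}'
python3 -c "
from h import *
s=get_state(); Rt=R.from_rotvec(s['tool_rot']).as_matrix(); print(s['joint_pos'],'yaw',np.arctan2(Rt[1,0],Rt[0,0]),todelta((.6475,.2642,.042)))"
```

```text
t: 26.17
eef_pos: [0.6473, 0.2648, 0.1031]
tool_rot: [3.127, -0.298, -0.002]
force: [-0.5, 0.1, 0.2]
finger_gap: 0.0856
finger_force: 0.0
[-0.41783665  0.70931473 -0.08278103  1.75381942  0.08545287  0.68332481
 -2.30802189] yaw -0.19010796446195977 [0.00049769 0.00061178 0.07631787]
```

```bash

python3 -m handwheel '{"travel":[[0.0005,0.0006,0.03],[0.0005,0.0006,0.06],[0.0005,0.0006,0.074],[0.0005,0.0006,0.074],[0.0005,0.0006,0.074]],"rotation":[[0,0,0],[0,0,0],[0,0,0],[0,0,0],[0,0,0]],"grip":[-1,-1,-1,-1,-1]}'
python3 -m handwheel '{"travel":[[0,0,0],[0,0,0],[0,0,0],[0,0,0],[0,0,0],[0,0,0],[0,0,0],[0,0,0]],"rotation":[[0,0,0],[0,0,0],[0,0,0],[0,0,0],[0,0,0],[0,0,0],[0,0,0],[0,0,0]],"grip":[1,1,1,1,1,1,1,1]}' 90
python3 -m handwheel '{"travel":[[0,0,0],[0,0,0],[0,0,0]],"rotation":[[0,0,0],[0,0,0],[0,0,0]],"grip":[1,1,1]}'
```

```text
t: 26.58
eef_pos: [0.6483, 0.2652, 0.0453]
tool_rot: [-3.127, 0.298, -0.001]
force: [0.5, 0.3, -0.5]
finger_gap: 0.0856
finger_force: 0.0
t: 27.25
eef_pos: [0.6479, 0.2653, 0.0445]
tool_rot: [-3.127, 0.298, -0.001]
force: [-0.0, -1.0, 5.1]
finger_gap: 0.0128
finger_force: 87.7
t: 27.5
eef_pos: [0.6479, 0.2653, 0.0445]
tool_rot: [-3.127, 0.298, -0.001]
force: [-1.3, -0.7, 6.0]
finger_gap: 0.0131
finger_force: 87.7
```

```bash

python3 -m handwheel '{"travel":[[0,0,-0.02],[0,0,-0.06],[-0.04,0.028,-0.07],[-0.08,0.056,-0.07],[-0.12,0.084,-0.07],[-0.15,0.105,-0.07],[-0.186,0.13,-0.07],[-0.186,0.13,-0.07]],"rotation":[[0,0,0],[0,0,-0.08],[0,0,-0.18],[0,0,-0.28],[0,0,-0.38],[0,0,-0.48],[0,0,-0.58],[0,0,-0.68]],"grip":[1,1,1,1,1,1,1,1]}'
python3 -m handwheel '{"travel":[[0,0,0],[0,0,0],[0,0,0],[0,0,0],[0,0,0],[0,0,0],[0,0,0],[0,0,0]],"rotation":[[0,0,-0.1],[0,0,-0.2],[0,0,-0.3],[0,0,-0.4],[0,0,-0.5],[0,0,-0.6],[0,0,-0.7],[0,0,-0.8]],"grip":[1,1,1,1,1,1,1,1]}'
python3 -m handwheel '{"travel":[[0,0,0],[0,0,0],[0,0,0],[0,0,0],[0,0,0],[0,0,0]],"rotation":[[0,0,-0.1],[0,0,-0.2],[0,0,-0.29],[0,0,-0.29],[0,0,-0.29],[0,0,-0.29]],"grip":[1,1,1,1,1,1]}'
python3 -c "
from h import *
s,im=snap('wrist','d2.png'); Rt=R.from_rotvec(s['tool_rot']).as_matrix(); print(s['joint_pos'],'yaw',np.arctan2(Rt[1,0],Rt[0,0]),s['eef_pos'],Rt[:,2],s['finger_gap'],s['force'])
import json; json.dump({k:list(map(float,s[k])) for k in('eef_pos','tool_rot')},open('d2.json','w'))
t=snap('top','t9.png')[1]
h=cv2.cvtColor(t[:,:,::-1],cv2.COLOR_BGR2HSV)[180:230,262:318]; g=((h[...,0]>65)&(h[...,0]<90)&(h[...,1]>90)).astype(np.uint8); k,l,S,C=cv2.connectedComponentsWithStats(g); i=1+S[1:,4].argmax(); r=cv2.minAreaRect(np.argwhere(l==i)[:,::-1].astype(np.float32)); B=cv2.boxPoints(r)+[262,180]; W=np.array([px2w('top',b,.016) for b in B]); print(W,W.mean(0),[ (np.linalg.norm(W[i]-W[i-1]),np.arctan2(*(W[i]-W[i-1])[1::-1])) for i in range(4)])
"
```

```text
t: 28.17
eef_pos: [0.4743, 0.1868, 0.0995]
tool_rot: [3.03, 0.819, -0.013]
force: [-1.7, -1.1, -3.7]
finger_gap: 0.0128
finger_force: 88.1
t: 28.83
eef_pos: [0.4817, 0.1909, 0.0998]
tool_rot: [-2.437, -1.982, 0.001]
force: [0.2, 0.3, -2.4]
finger_gap: 0.0128
finger_force: 88.1
t: 29.33
eef_pos: [0.4818, 0.191, 0.0999]
tool_rot: [-2.119, -2.319, 0.001]
force: [0.0, 0.8, -3.2]
finger_gap: 0.0128
finger_force: 88.1
[-0.08326955  0.61452413 -0.58099145  2.15570606  0.65047847  0.54945888
 -1.06176482] yaw 1.6604909102478282 [0.48182008 0.19096771 0.09991884] [-5.25991812e-04 -7.85339095e-05 -9.99999859e-01] 0.012754815098419624 [ 0.03163438  0.8317688  -3.17926781]Traceback (most recent call last):
  File "<string>", line 6, in <module>
    h=cv2.cvtColor(t[:,:,::-1],cv2.COLOR_BGR2HSV)[180:230,262:318]; g=((h[...,0]>65)&(h[...,0]<90)&(h[...,1]>90)).astype(np.uint8); k,l,S,C=cv2.connectedComponentsWithStats(g); i=1+S[1:,4].argmax(); r=cv2.minAreaRect(np.argwhere(l==i)[:,::-1].astype(np.float32)); B=cv2.boxPoints(r)+[262,180]; W=np.array([px2w('top',b,.016) for b in B]); print(W,W.mean(0),[ (np.linalg.norm(W[i]-W[i-1]),np.arctan2(*(W[i]-W[i-1])[1::-1])) for i in range(4)])
                                                                                                                                                                                     ~~~~~~~~~~~~~~^^
ValueError: attempt to get argmax of an empty sequence
```

```bash
python3 - <<'E'
from h import *
import json
def green(f,box,s,n='wrist'):
    im=cv2.imread('pics/'+f); h=cv2.cvtColor(im,cv2.COLOR_BGR2HSV); g=((h[...,0]>60)&(h[...,0]<90)&(h[...,1]>70)&(h[...,2]>25)).astype(np.uint8)
    M=np.zeros_like(g); x0,y0,x1,y1=box; M[y0:y1,x0:x1]=1; g*=M; k,l,S,C=cv2.connectedComponentsWithStats(g); i=1+S[1:,4].argmax(); print(f,S[i])
    p=np.argwhere(l==i)[:,::-1].astype(np.float32); H=cv2.convexHull(p)[:,0]; W=np.array([px2w(n,b,.016,s)[:2] for b in H],np.float32)
    r=cv2.minAreaRect(W*1000); print('  rect mm',r)
s=json.load(open('w6.json')); green('w6.png',(190,90,330,230),s)
s=json.load(open('w1.json')); green('w1.png',(55,110,160,205),s)
green('t1.png',(262,180,318,230),s,'top')
s=json.load(open('d2.json')); K=w2px('wrist',(.5045,-.0457,.016),s); print(K)
o=np.array(s['eef_pos']);Rt=R.from_rotvec(s['tool_rot']).as_matrix()
im=cv2.imread('pics/d2.png'); h=cv2.cvtColor(im,cv2.COLOR_BGR2HSV)
for x in(-60,-90,-120,-150,-158): 
    z=.0445-min(.025,.005+(158+x)/6000); p=w2px('wrist',o+Rt@[x/1e3,0,z],s); u,v=p.round().astype(int); print(x,p.round(1),[ (int(a[1]),int(a[2])) for a in h[v,u-10:u+11]] if v<384 else '')
E
```

```text
w6.png [ 212  116   93   82 2074]
  rect mm ((505.1061706542969, -44.05226135253906), (91.57100677490234, 115.92965698242188), 5.575811386108398)
w1.png [  66  119   82   80 2596]
  rect mm ((506.433349609375, -47.7913932800293), (93.87471008300781, 118.8348388671875), 4.850799560546875)
t1.png [271 190  38  31 534]
  rect mm ((505.0907897949219, -44.254425048828125), (94.6148910522461, 118.21446990966797), 5.095002174377441)
[262.27967781 396.45043835]
-60 [261.2 303.9] [(94, 103), (83, 104), (50, 113), (14, 126), (4, 136), (7, 141), (5, 141), (9, 140), (7, 139), (7, 139), (7, 139), (7, 142), (7, 143), (7, 145), (7, 144), (7, 143), (5, 141), (16, 143), (57, 156), (85, 168), (93, 172)]
-90 [261.2 331.6] [(51, 10), (85, 12), (39, 13), (18, 14), (73, 14), (179, 10), (85, 12), (48, 16), (48, 16), (45, 17), (64, 16), (32, 16), (36, 14), (78, 13), (55, 14), (77, 10), (48, 16), (36, 14), (80, 16), (51, 15), (55, 14)]
-120 [261.1 355.6] [(64, 16), (73, 14), (64, 16), (51, 15), (91, 14), (48, 16), (85, 12), (0, 10), (73, 14), (46, 11), (85, 15), (73, 14), (36, 14), (98, 13), (55, 14), (64, 12), (39, 13), (36, 14), (32, 16), (80, 16), (45, 17)]
-150 [261.1 376.5] [(59, 13), (85, 12), (102, 15), (55, 14), (98, 13), (68, 15), (34, 15), (55, 14), (20, 13), (34, 15), (85, 12), (64, 16), (109, 14), (64, 12), (85, 15), (85, 12), (51, 15), (68, 15), (85, 15), (36, 14), (51, 10)]
-158 [261.1 381.6] [(34, 15), (73, 14), (78, 13), (55, 14), (45, 17), (153, 10), (32, 8), (59, 13), (46, 11), (20, 13), (34, 15), (55, 14), (70, 11), (85, 12), (36, 14), (34, 15), (45, 17), (70, 11), (28, 9), (85, 12), (39, 13)]
```

```bash

python3 -m handwheel '{"travel":[[0,0.0022,0.02],[0,0.0022,0.0455],[0,0.0022,0.0455],[-0.012,0.0022,0.0455],[-0.024,0.0022,0.0455],[-0.0375,0.0022,0.0455],[-0.0375,0.0022,0.0455],[-0.0375,0.0022,0.0455]],"rotation":[[0,0,0],[0,0,0],[0,0,0],[0,0,0],[0,0,0],[0,0,0],[0,0,0],[0,0,0]],"grip":[1,1,1,1,1,1,1,1]}'
cat > q.py <<'E'
from h import *
s=get_state(); Rt=R.from_rotvec(s['tool_rot']).as_matrix(); d=s['eef_pos']-np.array([.505,-.0455,0]); y=np.array([-.0899,.996,0]); x=np.array([.996,.0899,0])
print('tip r mm',(d@y-.158)*1e3,'lat',d@x*1e3,'under',(s['eef_pos'][2]-.0445)*1e3,'F x,y,z',(s['force']@x).round(1),(s['force']@y).round(1),s['force'][2].round(1),'M',s['moment'].round(2),'yaw',np.arctan2(Rt[1,0],Rt[0,0]).round(4),'gap',s['finger_gap'])
E
python3 q.py
```

```text
t: 30.1
eef_pos: [0.487, 0.16, 0.0644]
tool_rot: [2.118, 2.319, 0.001]
force: [-0.2, 0.4, -2.5]
finger_gap: 0.0128
finger_force: 88.3
tip r mm 48.279578987187186 lat 0.5072858090215042 under 19.856437732701085 F x,y,z -0.1 0.4 -2.5 M [0.16 0.   0.01] yaw 1.6612 gap 0.012772617215880844
```

```bash

python3 -m handwheel '{"travel":[[0,0,0.0015],[0,0,0.003],[0,0,0.003],[0,0,0.003]],"rotation":[[0,0,0],[0,0,0],[0,0,0],[0,0,0]],"grip":[1,1,1,1]}' >/dev/null; python3 q.py
python3 -m handwheel '{"travel":[[0,0,0.0008],[0,0,0.0015],[0,0,0.0015],[0,0,0.0015]],"rotation":[[0,0,0],[0,0,0],[0,0,0],[0,0,0]],"grip":[1,1,1,1]}' >/dev/null; python3 q.py
```

```text
tip r mm 50.12417699480765 lat 0.11948527672533583 under 16.790365423550792 F x,y,z 0.3 0.4 -2.4 M [0.05 0.   0.01] yaw 1.6643 gap 0.012536477133572975
tip r mm 49.989121366832286 lat 0.21500557935583306 under 15.68343175357123 F x,y,z 0.2 0.1 -1.1 M [-0.05  0.11  0.01] yaw 1.6641 gap 0.012948865091484634
```

Drift is down on the base. Now slide in.

```bash

python3 -m handwheel '{"travel":[[-0.009,0,0],[-0.018,0,0],[-0.027,0,0],[-0.036,0,0],[-0.036,0,0],[-0.036,0,0]],"rotation":[[0,0,0],[0,0,0],[0,0,0],[0,0,0],[0,0,0],[0,0,0]],"grip":[1,1,1,1,1,1]}' >/dev/null; python3 q.py
python3 -m handwheel '{"travel":[[-0.009,0,0],[-0.018,0,0],[-0.027,0,0],[-0.027,0,0],[-0.027,0,0]],"rotation":[[0,0,0],[0,0,0],[0,0,0],[0,0,0],[0,0,0]],"grip":[1,1,1,1,1]}' >/dev/null; python3 q.py
```

```text
tip r mm 19.627543807035075 lat 0.14312411191070393 under 15.583511511800069 F x,y,z -0.1 -0.8 -0.3 M [-0.32  0.01  0.03] yaw 1.662 gap 0.012607993693517288
tip r mm -1.8051804835063079 lat 0.16041736506538898 under 15.565428066830881 F x,y,z -0.2 -0.6 0.7 M [-0.46  0.    0.01] yaw 1.6624 gap 0.013251891102881351
```

Entering cleanly. Contact with the tang is expected at r ≈ -11.

```bash

python3 -m handwheel '{"travel":[[-0.006,0,0],[-0.012,0,0],[-0.012,0,0],[-0.012,0,0]],"rotation":[[0,0,0],[0,0,0],[0,0,0],[0,0,0]],"grip":[1,1,1,1]}' >/dev/null; python3 q.py
python3 -m handwheel '{"travel":[[-0.004,0,0],[-0.008,0,0],[-0.008,0,0],[-0.008,0,0]],"rotation":[[0,0,0],[0,0,0],[0,0,0],[0,0,0]],"grip":[1,1,1,1]}' >/dev/null; python3 q.py
```

```text
tip r mm -10.435336524990873 lat 0.6554237834502377 under 15.768001447838145 F x,y,z 1.5 0.1 2.2 M [-0.13 -0.28  0.07] yaw 1.6637 gap 0.012503388929223239
tip r mm -15.379073768705343 lat 0.9209868261001108 under 15.900770323920788 F x,y,z 0.7 5.2 3.6 M [ 0.87 -0.06  0.07] yaw 1.665 gap 0.012542268732655442
```

```bash

python3 -m handwheel '{"travel":[[-0.003,0,0],[-0.006,0,0],[-0.008,0,0],[-0.008,0,0]],"rotation":[[0,0,0],[0,0,0],[0,0,0],[0,0,0]],"grip":[1,1,1,1]}' >/dev/null; python3 q.py
python3 -m handwheel '{"travel":[[-0.003,0,0],[-0.006,0,0],[-0.008,0,0],[-0.008,0,0]],"rotation":[[0,0,0],[0,0,0],[0,0,0],[0,0,0]],"grip":[1,1,1,1]}' >/dev/null; python3 q.py
```

```text
tip r mm -21.676941744985328 lat 0.9457591855245485 under 15.920516901167304 F x,y,z 0.8 5.7 3.7 M [ 1.   -0.04  0.08] yaw 1.6651 gap 0.012499040382847321
tip r mm -28.10324453589533 lat 0.9729251488559871 under 15.936216847499747 F x,y,z 0.2 6.2 4.7 M [ 0.99  0.03 -0.02] yaw 1.6651 gap 0.012858031800024133
```

```bash

python3 -m handwheel '{"travel":[[-0.004,0,0],[-0.008,0,0],[-0.012,0,0],[-0.015,0,0],[-0.015,0,0]],"rotation":[[0,0,0],[0,0,0],[0,0,0],[0,0,0],[0,0,0]],"grip":[1,1,1,1,1]}' >/dev/null; python3 q.py
python3 -m handwheel '{"travel":[[-0.004,0,0],[-0.008,0,0],[-0.012,0,0],[-0.016,0,0],[-0.016,0,0]],"rotation":[[0,0,0],[0,0,0],[0,0,0],[0,0,0],[0,0,0]],"grip":[1,1,1,1,1]}' >/dev/null; python3 q.py
```

```text
tip r mm -40.38306393039691 lat 0.9784907101050234 under 15.920140260958672 F x,y,z 0.9 4.5 4.1 M [ 0.85 -0.05  0.08] yaw 1.6649 gap 0.012212193238072069
tip r mm -53.35177905175659 lat 1.0076046503120653 under 15.930923218385615 F x,y,z -0.1 4.8 5.7 M [ 0.73 -0.09  0.09] yaw 1.6648 gap 0.012543130629233077
```

```bash

python3 -m handwheel '{"travel":[[0,0,-0.0004],[0,0,-0.0004],[0,0,-0.0004],[0,0,-0.0004],[0,0,-0.0004],[0,0,-0.0004],[0,0,-0.0004]],"rotation":[[0,0,0],[0,0,0],[0,0,0],[0,0,0],[0,0,0],[0,0,0],[0,0,0]],"grip":[1,1,0,-0.5,-1,-1,-1]}'; python3 q.py
python3 -m handwheel '{"travel":[[0,0,-0.01],[0,0,-0.04],[0,0,-0.08],[0,0,-0.12],[0,0,-0.17],[0,0,-0.2],[0,0,-0.2],[0,0,-0.2]],"rotation":[[0,0,0],[0,0,0],[0,0,0],[0,0,0],[0,0,0],[0,0,0],[0,0,0],[0,0,0]],"grip":[-1,-1,-1,-1,-1,-1,-1,-1]}'
python3 - <<'E'
from h import *
s,im=snap('wrist','e1.png'); c=im[:,:,::-1].copy(); h=cv2.cvtColor(c,cv2.COLOR_BGR2HSV)
red=((h[...,1]>150)&((h[...,0]<10)|(h[...,0]>172))&(h[...,2]>50)).astype(np.uint8); k,l,S,C=cv2.connectedComponentsWithStats(red)
print(s['eef_pos'])
for i in range(1,k):
    if S[i,4]>60: print('red',S[i],C[i].round(1),px2w('wrist',C[i],.093,s))
yd=np.array([-.0899,.996]); H=np.array([.505,-.0455])+.105*yd; print('expected post',H,w2px('wrist',(*H,.093),s))
y=((h[...,1]>150)&(h[...,0]>20)&(h[...,0]<36)&(h[...,2]>60)).astype(np.uint8);k,l,S,C=cv2.connectedComponentsWithStats(y)
for i in range(1,k):
    if S[i,4]>40: print('yel',S[i],C[i].round(1))
for z in(.173,.18,.187): print(z,w2px('wrist',(.505,-.0455,z),s))
E
```

```text
t: 34.43
eef_pos: [0.4959, 0.0574, 0.0603]
tool_rot: [2.116, 2.322, -0.001]
force: [0.5, 0.1, -1.3]
finger_gap: 0.0724
finger_force: 0.0
tip r mm -54.68370431187353 lat 0.23757149117025175 under 15.832755006775 F x,y,z 0.5 0.0 -1.3 M [-0.   -0.    0.03] yaw 1.6633 gap 0.07239234876585149
t: 35.1
eef_pos: [0.4966, 0.0576, 0.2222]
tool_rot: [2.115, 2.32, 0.003]
force: [-0.3, 0.6, -0.8]
finger_gap: 0.0851
finger_force: 0.0
[0.49660698 0.05761764 0.22221002]
red [160 133  62  29 800] [191.1 147. ] [0.4239309  0.09206072 0.093     ]
red [254 169  13  29 327] [260.2 183.6] [0.495891  0.0610119 0.093    ]
red [168 269  26  32 361] [181.7 285.5] [ 0.41586751 -0.06909746  0.093     ]
expected post [0.4955605 0.05908  ] [259.73885635 185.34071613]
yel [249 306   9  17 102] [252.6 315.2]
0.173 [259.63226841 325.66261382]
0.18 [259.62966423 331.71126216]
0.187 [259.62699817 338.10323521]
```

```bash

python3 -m handwheel '{"travel":[[0,0,-0.05],[-0.02,0,-0.06],[-0.05,0,-0.06],[-0.09,0,-0.06],[-0.13,0.002,-0.06],[-0.13,0.002,-0.06],[-0.13,0.002,-0.06],[-0.13,0.002,-0.06]],"rotation":[[0,0,0.08],[0,0,0.19],[0,0,0.3],[0,0,0.41],[0,0,0.52],[0,0,0.63],[0,0,0.73],[0,0,0.759]],"grip":[-1,-1,-1,-1,-1,-1,-1,-1]}'
python3 -m handwheel '{"travel":[[0,0,0],[0,0,0],[0,0,0]],"rotation":[[0,0,0],[0,0,0],[0,0,0]],"grip":[-1,-1,-1]}'
python3 - <<'E'
from h import *
s,im=snap('wrist','e2.png'); print(s['eef_pos'],s['tool_rot'])
im=cv2.imread('pics/e2.png'); sub=im[150:260,220:310]; h=cv2.cvtColor(sub,cv2.COLOR_BGR2HSV); m=(h[...,1]>150)&(h[...,0]>20)&(h[...,0]<36)&(h[...,2]>60)
v,u=np.nonzero(m); r=cv2.minAreaRect(np.c_[u,v].astype(np.float32)); c=np.array(r[0])+[220,150]; print(m.sum(),c,r[1])
for z in(.173,.177,.180,.183): print(z,px2w('wrist',c,z,s)[:2], 'w9/w8 gave (.5044..7,-.0440) at .173')
E
```

```text
t: 35.82
eef_pos: [0.5065, -0.0463, 0.267]
tool_rot: [-2.853, -1.311, 0.004]
force: [-0.5, 0.2, 0.1]
finger_gap: 0.0856
finger_force: 0.0
t: 36.07
eef_pos: [0.507, -0.0453, 0.2678]
tool_rot: [-2.848, -1.325, 0.002]
force: [-0.3, 0.4, 0.1]
finger_gap: 0.0852
finger_force: 0.0
[ 0.50702729 -0.04534125  0.26776581] [-2.84759375e+00 -1.32502516e+00  2.02601080e-03]
209 [258.32918549 197.44661713] (37.04575729370117, 7.5761847496032715)
0.173 [ 0.50412263 -0.0445017 ] w9/w8 gave (.5044..7,-.0440) at .173
0.177 [ 0.50493547 -0.0436022 ] w9/w8 gave (.5044..7,-.0440) at .173
0.18 [ 0.50554509 -0.04292757] w9/w8 gave (.5044..7,-.0440) at .173
0.183 [ 0.50615472 -0.04225294] w9/w8 gave (.5044..7,-.0440) at .173
```

```bash
python3 - <<'E'
from h import *
s=get_state(); snap('scene','s9.png')
def bl(f,box):
    im=cv2.imread('pics/'+f); x0,y0,x1,y1=box; sub=cv2.resize(im[y0:y1,x0:x1],None,fx=8,fy=8,interpolation=cv2.INTER_CUBIC)
    h=cv2.cvtColor(sub,cv2.COLOR_BGR2HSV); m=((h[...,1]>150)&(h[...,0]>20)&(h[...,0]<36)&(h[...,2]>60)).astype(np.uint8)
    k,l,S,C=cv2.connectedComponentsWithStats(m); i=1+S[1:,4].argmax(); r=cv2.minAreaRect(np.argwhere(l==i)[:,::-1].astype(np.float32)); return max(r[1])/8
for f,z,y in(('w6.png',.2645,180),('w9.png',.2695,180),('e2.png',.2678,180),('w8.png',.2249,185)):
    L=bl(f,(225,y,300,y+50)); print(f,L, 'L*cam height terms', [round(L*(z+.1424-q),3) for q in(.173,.180,.1845)])
# scene: track chuck top patch between s6 and s9, and the socket as the reference
a=cv2.imread('pics/s6.png',0).astype(np.float32); b=cv2.imread('pics/s9.png',0).astype(np.float32)
def shift(x0,y0,x1,y1,m=5):
    up=lambda im:cv2.resize(im,None,fx=10,fy=10,interpolation=cv2.INTER_CUBIC)
    t=up(a[y0:y1,x0:x1]); w=up(b[y0-m:y1+m,x0-m:x1+m]); r=cv2.matchTemplate(w,t,cv2.TM_CCOEFF_NORMED); _,v,_,p=cv2.minMaxLoc(r); return v,p[0]/10-m,p[1]/10-m
print('chuck',shift(238,157,254,172),'socket base',shift(229,190,262,203))
for z in(.1845,.180,.173): print(z,w2px('scene',(.505,-.0455,z)))
E
```

```text
w6.png 39.170616149902344 L*cam height terms [9.162, 8.888, 8.712]
w9.png 36.58354949951172 L*cam height terms [8.74, 8.484, 8.319]
e2.png 37.469215393066406 L*cam height terms [8.888, 8.625, 8.457]
w8.png 44.433197021484375 L*cam height terms [8.633, 8.322, 8.122]
chuck (0.9975629448890686, -0.09999999999999964, 0.2999999999999998) socket base (0.9390220046043396, -0.09999999999999964, 0.2999999999999998)
0.1845 [244.26887409 160.0182401 ]
0.18 [244.28487149 160.87158567]
0.173 [244.30968293 162.19365748]
```

```bash
python3 - <<'E'
import cv2,numpy as np
up=lambda im:cv2.resize(im,None,fx=10,fy=10,interpolation=cv2.INTER_CUBIC)
I={f:cv2.imread(f'pics/{f}.png',0).astype(np.float32) for f in('s6','s7','s9')}
for f in I: print(f,[int(I[f][v,242:249].mean()) for v in range(152,186)])
def shift(a,b,x0,y0,x1,y1,m=5):
    t=up(I[a][y0:y1,x0:x1]); w=up(I[b][y0-m:y1+m,x0-m:x1+m]); r=cv2.matchTemplate(w,t,cv2.TM_CCOEFF_NORMED); _,v,_,p=cv2.minMaxLoc(r); return round(v,3),p[0]/10-m,p[1]/10-m
for a,b in(('s7','s9'),('s6','s9'),('s6','s7')): print(a,b,'body',shift(a,b,237,163,255,173),'nose',shift(a,b,237,176,256,188),'base',shift(a,b,228,192,250,204))
E
```

```text
s6 [188, 193, 194, 195, 195, 192, 184, 161, 129, 108, 101, 98, 94, 81, 70, 61, 47, 42, 40, 41, 44, 56, 78, 90, 92, 101, 127, 135, 119, 103, 98, 97, 99, 120]
s7 [18, 24, 33, 48, 61, 70, 72, 71, 69, 73, 81, 91, 96, 95, 86, 72, 61, 52, 44, 43, 43, 43, 45, 55, 74, 98, 128, 138, 120, 103, 98, 98, 100, 120]
s9 [189, 192, 193, 194, 195, 192, 187, 171, 141, 115, 103, 99, 95, 82, 67, 58, 49, 44, 42, 42, 43, 47, 62, 80, 90, 100, 122, 131, 118, 103, 98, 97, 100, 119]
s7 s9 body (0.997, 0.0, -0.7000000000000002) nose (0.982, 0.09999999999999964, 0.0) base (0.999, 0.09999999999999964, 0.0)
s6 s9 body (0.998, -0.09999999999999964, 0.09999999999999964) nose (0.994, 0.0, 0.0) base (1.0, 0.0, 0.0)
s6 s7 body (0.997, -0.09999999999999964, 0.7999999999999998) nose (0.987, 0.0, 0.09999999999999964) base (0.999, 0.0, 0.0)
```

The scene-camera row of the body's lower edge was 173.4 while the chuck was stuck high, 175.5 when home, and is 174.15 now. At about 0.19 px/mm that is about 7 mm of lift. The drift is released and the robot is clear.

```bash
python3 -c "
from bench import *
print(sign_off())"
```

```text
the job is handed in; nothing more can be done
None
```

The job is handed in, no verdict returned: the chuck was pressed home until the taper gripped, then lifted about 7 mm (camera estimate) by the released drift, at about 36 s of 72; before that it stuck about 11 mm high for a while, and pushes reached about 43 N before I eased off and freed it.

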